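Reset the drilling jig for the other hand

ROBOT

A 6-joint arm with a two-finger parallel gripper is mounted at the origin on the work surface. World frame = base frame: x ahead of the robot, y to its left, z up, the work surface at z = 0. Lengths are in mm, angles in degrees, forces in N, time in s.
With the tool pointing down it reaches from about 375 to 925 mm from the base axis. Payload 5.7 kg.
Tool frame: the origin (TCP) lies at the very end of the fingers, on their centre line; the grasp point (between the pads) lies 19 mm behind it (grip_depth is the distance from the TCP to the grasp point, in mm); z points along the fingers, y is the direction in which the jaws open and shut (so a half turn about z gives the same grasp; the last joint's range is limited). The gripper opens to 85 mm and grips with 20 to 120 N. Pads are 22 mm wide; open, the fingers measure 114 mm over their backs; the gripper's body (76 mm by 85 mm) begins 54 mm behind the grasp point. The pads swing forward as they close: fully open they stand 13 mm farther back than shut.
Start: joints at [-80.334, 20.558, 86.54, -0, 72.909, -6.595], TCP at [167.989, -575.971, 231.267] pointing down, gripper open.
Joint ranges: [-170.27, 170.27], [-57.76, 135], [12.27, 136.19], [-55.21, 235.2], [11.17, 155.16], [-170.74, 170.74]. Speed limits (degrees/s): [136.94, 136.94, 180, 180, 180, 180].

INTERFACE

Orientations are given as [roll, pitch, yaw] about the fixed x, y, z axes, in that order (R = Rz(yaw) Ry(pitch) Rx(roll)).
In Python, from station import observe, read_camera, camera_params, finish_job, grip_depth gives the robot as it stands. The module is installed in compiled form; this text tells all that it offers.
- The arm moves only by the shell command python3 -m inch 'ROWS' [OPENING] [FORCE]. ROWS is a JSON object of lists of equal length, an entry for each row: "dp": the shift along the tool's x, y, z in cm, a list of three; "twist": the turn about the tool's z in degrees. A call has 1 to 5 rows; each row shifts and turns the pose as measured when the row begins, along the tool's axes as they then stand; what a row does not reach is not made up. A row lasts 1/8 s, in which the tool goes at most 62.5 mm and 10.7 degrees, less where a joint would pass 70% of its speed; a pose out of reach is approached as far as the arm can. A call is refused whole if a number of a shift passes 6.25 or a number of a turn 10.7, either way. A call with a gripper value outside its range is refused whole. OPENING is the closure, from 0 (fully open) to 1 (shut), set as the call begins (- or left out, the last holds). The fingers move at their own pace and stop on an object; FORCE is the grip in N (left out, the last holds). Time passes only in rows, so rows that do not move let the fingers close. It gives the time, the measured TCP pose, the force and the opening at its end, in the units of the state.
- observe(): the state, without advancing time (a new reading comes with each control period).
- read_camera(name): name is "scene" or "top"; returns (picture, depth): 400x640x3 uint8, red, green, blue; 400x640 float32, mm along the optical axis (not along the pixel's ray), 0 where there is no reading.
- camera_params(name): a dict with "K" (3x3 intrinsics, pixels), "R" (3x3) and "t" (3): a world point X has camera coordinates R X + t. Camera axes: x right, y down, z forward; pixel columns grow to the right and rows downward; lengths in mm; the calibration is good to about 2 mm. A picture is of the moment at which its call begins. camera_params takes no time and is no camera call.
- finish_job(): hands the job in, once; it reports no verdict.
The state is a dict: "time": time; "joint_pos": joint angles; "joint_velocities": joint speeds; "effort": joint torques, N m; "tool_pos": TCP position; "ee_rot": TCP orientation; "wrist_force": force on the tool from outside, world axes, zero at the start; "wrist_torque": the same for the moment, N m; "finger_gap": finger opening in mm.
Only numpy, scipy, OpenCV 4.12 (cv2) and the standard library are available. Lean on these libraries where they do the work, as an engineer would, in place of code of your own. Each camera call takes 0.05 s, during which the arm holds its last target. There are 200 camera calls.

TASK

Get the drilling jig ready for the next batch. Put every wood offcut from the jig into the offcut box, and lift the stop arm off its pivot pin, turn it end for end and refit it fully down on the pin, between the low cheeks, with its block pointing away from the two dowels. Then lower the drill plate level and gently over both dowels, under control all the way, until it sits flat on the jig bed, and leave everything else on the bench where it is.

Things in the scene. Friction and masses are not known exactly. Their poses are not given: they have to be found in the camera images.
- jig: The drilling jig: a fixed grey-faced bed 220 (its x) x 340 (its y) x 18 mm high; origin at the centre of its underside, z up. Pivot pin at y = +40 mm, two dowels at y = -85 mm, in its frame. Two low steel cheeks (8 mm high, 10 x 36 mm) stand on the bed 16 to 26 mm either side (in x) of the pivot pin, so that the stop arm on the pin lies along the jig's y and cannot swing round.
- pivot (a point): Foot of the upright steel pivot pin, on the bed's surface (18 mm above the bench). Pin diameter 12 mm, 26 mm tall, its last 8 mm tapered.
- dowel_a (a point): Foot of one of the two steel dowels, on the bed's surface, at x = +50, y = -85 mm of the jig. Diameter 10 mm, 30 mm tall, its last 8 mm tapered.
- dowel_b (a point): The same for the other dowel, at x = -50, y = -85 mm of the jig; the dowels are 100 mm apart.
- stop_hole (a point): Stop arm (loose, dark wood, about 90 g): a bar 130 long, 26 wide, 14 mm thick with a 14.6 mm through hole 22 mm from one end, and a tall block at the other end. This point is on the hole's axis at the bar's underside; x points along the bar to the block, z up. At the start it sits on the pivot pin, the block on the dowels' side (jig -y), where it would hold the drill plate up.
- stop_block (a point): Centre of the stop arm's upright block, 88 mm from the hole axis along the bar and 32 mm above the bar's underside. The block is 40 (along the bar) x 24 (across) mm and its top is 50 mm above the underside; it is the handle to grip, across its 24 mm, or along the bar across its 40 mm with the finger tips kept above the bar (14 mm). Axes as stop_hole.
- plate_handle (a point): Drill plate (loose, aluminium, about 0.4 kg), 140 (x) x 110 (y) x 10 mm thick, lying flat on the bench, with a dark wooden bar handle on its middle: 24 mm wide (x), 60 mm long (y), 40 mm tall. This point is the handle's centre, 30 mm above the plate's underside and 20 mm above its upper face; z up. The plate may go on either way round.
- plate_hole_a (a point): Plate's locating hole, 12.6 mm diameter, through, at x = +50 mm of the plate's centre; the point is on its axis at the underside.
- plate_hole_b (a point): The other locating hole, at x = -50 mm.
- offcut_box: Open wooden offcut box standing fixed on the bench, 170 (x) x 150 (y) x 80 mm high outside, walls 6 mm; origin at the centre of its underside.
- offcut0_mid (a point): Wood offcut lying loose on the jig (may be absent): rectangular block 48 x 30 x 26 mm tall, about 30 g; this point is its centre (mid-height), its axes along those sizes.
- offcut1_mid (a point): Wood offcut lying loose on the jig (may be absent): square block 36 x 36 x 24 mm tall, about 30 g; this point is its centre (mid-height), its axes along those sizes.
- offcut2_mid (a point): Wood offcut lying loose on the jig (may be absent): upright round dowel end, diameter 38, 30 mm tall, about 30 g; this point is its centre (mid-height), its axes along those sizes.
- offcut3_mid (a point): Wood offcut lying loose on the jig (may be absent): rectangular block 50 x 26 x 24 mm tall, about 30 g; this point is its centre (mid-height), its axes along those sizes.
- offcut4_mid (a point): Wood offcut lying loose on the jig (may be absent): rectangular block 40 x 28 x 34 mm tall, about 30 g; this point is its centre (mid-height), its axes along those sizes.
- offcut5_mid (a point): Wood offcut lying loose on the jig (may be absent): half-lapped block 46 x 32 mm, 14 mm tall at its +x half and 28 mm at its -x half (best gripped across its 32 mm), about 30 g; this point is its centre (mid-height), its axes along those sizes.
Things that resemble listed ones, but are neither listed nor needed, are in the scene too. Leave any blue look-alike of the part that bears offcut0_mid alone. Leave any blue look-alike of the part that bears offcut4_mid alone.

How it is judged (in metres and radians):
On the way, in this order (a step that is already met when the one before it is completed fails the run):
1. the stop arm is lifted clear off its pivot pin (height (world z) of stop_hole above 0.046 m), for 0.1 s.
2. all offcuts are in the box and the stop arm is fully down on the pin, block away from the dowels (x of offcut0_mid in the frame of offcut_box between -0.085 and 0.085 m and y of offcut0_mid in the frame of offcut_box between -0.075 and 0.075 m and height (world z) of each of offcut0_mid, offcut1_mid, offcut2_mid, offcut3_mid, offcut4_mid, offcut5_mid below 0.085 m and x of offcut1_mid in the frame of offcut_box between -0.085 and 0.085 m and y of offcut1_mid in the frame of offcut_box between -0.075 and 0.075 m and x of offcut2_mid in the frame of offcut_box between -0.085 and 0.085 m and y of offcut2_mid in the frame of offcut_box between -0.075 and 0.075 m and x of offcut3_mid in the frame of offcut_box between -0.085 and 0.085 m and y of offcut3_mid in the frame of offcut_box between -0.075 and 0.075 m and x of offcut4_mid in the frame of offcut_box between -0.085 and 0.085 m and y of offcut4_mid in the frame of offcut_box between -0.075 and 0.075 m and x of offcut5_mid in the frame of offcut_box between -0.085 and 0.085 m and y of offcut5_mid in the frame of offcut_box between -0.075 and 0.075 m and horizontal distance between stop_hole and pivot below 0.004 m and height (world z) of stop_hole below 0.021 m and angle between stop_hole's own z axis and vertical below 0.05 rad and y of stop_block in the frame of jig above 0.11 m), for 0.2 s.
3. the drill plate is level and part-way down both dowels, being lowered and not dropped (at least 0.1 s between 30 and 2 mm above the bed) (((horizontal distance between plate_hole_a and dowel_a below 0.005 m and horizontal distance between plate_hole_b and dowel_b below 0.005 m) or (horizontal distance between plate_hole_a and dowel_b below 0.005 m and horizontal distance between plate_hole_b and dowel_a below 0.005 m)) and height (world z) of plate_hole_a between 0.02 and 0.048 m and height (world z) of plate_hole_b between 0.02 and 0.048 m and angle between plate_handle's own z axis and vertical below 0.1 rad), for 0.1 s.
At the end, for the whole second after the job is handed in: All offcuts are inside the box; the stop arm is on its pin (within 4 mm, underside within 3 mm of the bed, level to 0.05 rad), block away from the dowels; the plate is over both dowels (within 4 mm) and on the bed (within 3 mm, level to 0.03 rad); all at rest (all of step 2 and ((horizontal distance between plate_hole_a and dowel_a below 0.004 m and horizontal distance between plate_hole_b and dowel_b below 0.004 m) or (horizontal distance between plate_hole_a and dowel_b below 0.004 m and horizontal distance between plate_hole_b and dowel_a below 0.004 m)) and height (world z) of each of plate_hole_a, plate_hole_b below 0.021 m and angle between plate_handle's own z axis and vertical below 0.03 rad and linear speed of each of drill_plate, stop_arm below 0.02 m/s); the robot touches nothing.
It fails at once if one of the other things on the bench (mallet, glue bottle, tape measure, screwdriver, sanding block, screw jar, spanner) is moved by more than 40 mm (distance of any of mallet, glue, tape, driver, sanding_block, screw_jar, spanner from where it was at the start of the episode above 0.04 m).
Of offcut0, offcut1, offcut2, offcut3, offcut4, offcut5 only 4 to 6 are there at a start; the rules pass over those that are not, and their reading is None.
At some moment in a run one of offcut0, offcut1, offcut2, offcut3, offcut4, offcut5 may be knocked a few centimetres aside while the robot is not near it.
Once in a run the grip may slacken for a moment while it holds something.
It also fails if it takes over 210 s, if anything falls off the work surface, if the arm or the gripper's body presses on something with over 40 N, if the wrist force passes 120 N, or if a joint passes its speed limit or range.

## Working session

There is one attempt and no reset: what is moved stays moved. The work goes in short steps, Python scripts to look and compute and a shell command to move; the robot and the scene stay as the last step left them, time stands still between calls to the robot, and variables do not carry over. Pictures are saved under pics/ and viewed, about 12 in all and at most 16, crops included, and the job is handed in when it is done.

```bash
mkdir -p pics; cat > h.py <<'E'
import numpy as np, cv2
from station import *
def cam(n):
    im,d=read_camera(n); p=camera_params(n); return im,d,p
def cloud(d,p):
    K,R,t=[np.array(p[k],float) for k in('K','R','t')]
    v,u=np.mgrid[:d.shape[0],:d.shape[1]]
    c=np.stack([(u-K[0,2])/K[0,0]*d,(v-K[1,2])/K[1,1]*d,d],-1)
    return (c-t.ravel())@R
def save(im,name,crop=None,s=1):
    if crop: im=im[crop[1]:crop[3],crop[0]:crop[2]]
    cv2.imwrite('pics/'+name,cv2.resize(im[:,:,::-1],None,fx=s,fy=s,interpolation=cv2.INTER_CUBIC))
E
python3 - <<'E'
from h import *
print(observe()); print(grip_depth)
for n in('top','scene'):
    im,d,p=cam(n); save(im,n+'0.png'); np.savez(n+'0.npz',im=im,X=cloud(d,p)); print(n,p)
E
```

```text
{'time': 0.0, 'joint_pos': array([-8.03334271e+01,  2.05974654e+01,  8.65998087e+01,  2.32977551e-04,
        7.29089347e+01, -6.59580978e+00]), 'joint_velocities': array([-0.07914886,  0.09300288,  0.11536457, -0.03923105, -0.00496791,
        0.05189432]), 'effort': array([ 5.51181074e-04, -5.27619052e+01, -2.78617001e+01,  5.06473771e-05,
        1.33512961e-02, -1.30475172e-05]), 'tool_pos': array([ 167.88852424, -575.31335724,  230.45301831]), 'ee_rot': array([-1.79894520e+02, -1.24207109e-02,  1.62623026e+01]), 'wrist_force': array([ 0.2139039 ,  0.03000345, -0.49505275]), 'wrist_torque': array([ 0.01227978, -0.00725779, -0.05284942]), 'finger_gap': 85.36606579219844}
18.700000000000003
top {'K': array([[376.30696955,   0.        , 318.87182816],
       [  0.        , 376.30696955, 200.29804954],
       [  0.        ,   0.        ,   1.        ]]), 'R': array([[ 0.00776067, -0.99996112, -0.00418745],
       [-0.99611849, -0.00736354, -0.08771393],
       [ 0.08767968,  0.00485192, -0.9961369 ]]), 't': array([ -12.82960026,  579.41165735, 1014.12480619])}
scene {'K': array([[482.80525513,   0.        , 320.72397715],
       [  0.        , 482.80525513, 197.74793057],
       [  0.        ,   0.        ,   1.        ]]), 'R': array([[-0.85472629,  0.5190484 , -0.00563269],
       [ 0.41406312,  0.67522075, -0.61043319],
       [-0.31304107, -0.52408558, -0.79204772]]), 't': array([ 458.75974254, -200.49018752, 1427.19249646])}
```

View pics/top0.png

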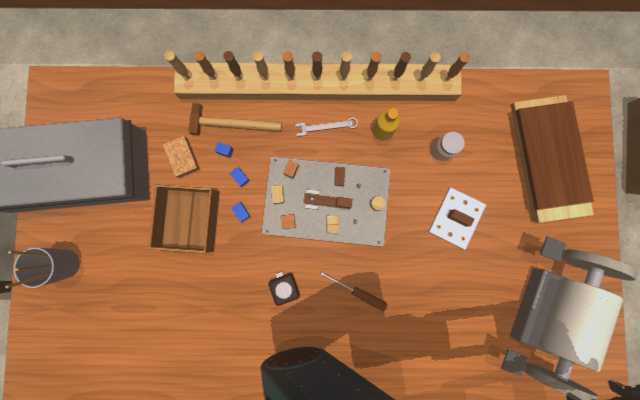

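View pics/scene0.png

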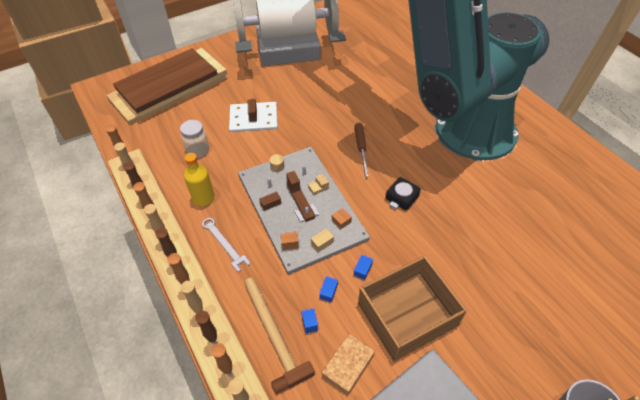

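Top view: the jig is centred near (327,202) with its dowels at (359,185) and (355,221), and the stop arm runs from about (312,198) to (344,203). Offcut candidates on the jig are (291,169), (277,194), (288,221), (333,224), (340,176) and the round one at (378,204). The blue look-alikes at (223,149), (239,176) and (240,212) are to be left alone. The box is at (184,219) and the plate at (458,218). Next, one close crop and measurements.

```bash
cat > seg.py <<'E'
from h import *
def blobs(X,zmin,zmax,region,minpix=12):
    z=X[...,2]; m=(z>zmin)&(z<zmax)&(X[...,0]>region[0])&(X[...,0]<region[1])&(X[...,1]>region[2])&(X[...,1]<region[3])
    n,l,s,c=cv2.connectedComponentsWithStats(m.astype(np.uint8),connectivity=4)
    for i in range(1,n):
        if s[i,4]<minpix: continue
        q=l==i; P=X[q]; zt=np.percentile(P[:,2],90); T=P[P[:,2]>zt-5]
        r=cv2.minAreaRect(T[:,:2].astype(np.float32)); 
        print('px',c[i].round(),'n',s[i,4],'top',zt.round(1),'mean',T.mean(0)[:2].round(1),'rect c',np.round(r[0],1),'sz',np.round(r[1],1),'ang',round(r[2],1))
E
python3 - <<'E'
from seg import *
D=np.load('top0.npz');im,X=D['im'],D['X']
save(im,'c0.png',(255,145,400,255),5)
print('jig');blobs(X,12,24,(400,800,-250,250),200)
print('parts');blobs(X,25,120,(450,750,-180,180))
print('plate');blobs(X,5,16,(400,750,-500,-200),50);blobs(X,30,80,(400,750,-500,-200))
print('box');blobs(X,65,95,(350,750,200,500))
E
```

```text
jig
px [257. 126.] n 270 top 23.5 mean [791.  166.9] rect c [790.6 176.4] sz [147.1  18.4] ang 89.3
px [327. 202.] n 7793 top 19.2 mean [576.5 -31.1] rect c [579.4 -27.5] sz [339.7 219.8] ang 84.6
parts
px [290. 169.] n 173 top 53.1 mean [663.8  70.7] rect c [664.   70.9] sz [27.9 39.6] ang 67.4
px [339. 176.] n 183 top 42.9 mean [647.2 -63.7] rect c [646.9 -63.8] sz [25.8 48.5] ang 86.7
px [359. 185.] n 13 top 46.7 mean [ 620.9 -115.7] rect c [ 620.5 -115.8] sz [2.8 5.3] ang 82.6
px [277. 194.] n 208 top 45.0 mean [594.8 106.3] rect c [595.1 106.5] sz [47.9 29.8] ang 6.3
px [328. 201.] n 466 top 67.2 mean [571.7 -74.8] rect c [571.9 -74.9] sz [39.7 23.8] ang 82.3
px [376. 203.] n 153 top 48.2 mean [ 571.8 -165.5] rect c [ 571.5 -164.4] sz [29.8 33. ] ang 89.2
px [287. 221.] n 180 top 43.2 mean [520.7  76.9] rect c [520.7  76.9] sz [35.9 35.5] ang 7.0
px [332. 224.] n 204 top 46.4 mean [503.1 -45.8] rect c [503.2 -45.8] sz [21.5 29.7] ang 0.5
px [355. 222.] n 13 top 46.8 mean [ 521.1 -106.4] rect c [ 521.1 -106.4] sz [5.  2.8] ang 89.0
plate
px [456. 218.] n 1655 top 11.5 mean [ 533.6 -392.4] rect c [ 534.  -393.8] sz [111.2 140.5] ang 64.1
px [441. 151.] n 205 top 71.3 mean [ 715.7 -338.8] rect c [ 716.7 -342.2] sz [54.6 19.2] ang 38.7
px [461. 218.] n 233 top 50.5 mean [ 534.1 -392.8] rect c [ 534.2 -392.7] sz [58.2 24. ] ang 65.1
box
px [135. 166.] n 322 top 88.8 mean [665.2 479.5] rect c [665.2 480.1] sz [168.2   4. ] ang 5.8
px [179. 218.] n 773 top 80.5 mean [523.2 356.9] rect c [525.3 355.6] sz [151.7 169.6] ang 86.5
```

View pics/c0.png

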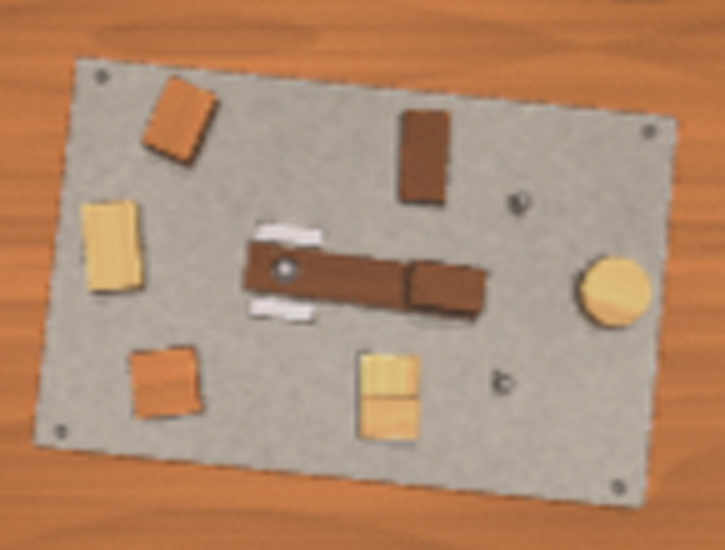

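The crop shows six offcuts, numbers from the depth fit: offcut4 at (180,120), offcut0 at (112,246), offcut1 at (166,382), offcut5 at (390,396), offcut3 at (425,157) and offcut2 at (615,291). None of them is blue. The stop arm is in the middle, block to the right, and offcut0 lies where the block will go, so I clear the offcuts first. I start with the twist to yaw 0, where tool axes are x, -y, -z.

```bash
cat > go.py <<'E'
import sys
from h import *
def d(x,y,z,yaw=0):
    s=observe(); p=np.array(s['tool_pos']); r=np.radians(s['ee_rot'][2]); v=np.array([x,y,z])-p
    tx=np.array([np.cos(r),np.sin(r),0]);ty=np.array([np.sin(r),-np.cos(r),0])
    print('to go cm',np.round([v@tx/10,v@ty/10,-v[2]/10],2),'twist',round((s['ee_rot'][2]-yaw+180)%360-180,1),'| t',round(s['time'],2),'rot',np.round(s['ee_rot'],1),'gap',round(s['finger_gap'],1),'F',np.round(s['wrist_force'],1))
if __name__=='__main__': d(*map(float,sys.argv[1:]))
E
python3 -m inch '{"dp":[[0,0,0],[0,0,0]],"twist":[8,8]}' 0.3 40
python3 go.py 571.6 -166 130 0
python3 -m inch '{"dp":[[6,-6,0],[6,-6,0]],"twist":[0,0]}'
python3 go.py 571.6 -166 130 0
```

```text
time: 0.35
tool_pos: [167.8, -574.6, 229.5]
ee_rot: [-179.8, 0.0, -0.2]
wrist_force: [-0.1, 1.2, 0.4]
finger_gap: 59.5
to go cm [ 40.25 -40.99   9.95] twist -0.2 | t 0.35 rot [-179.8    0.    -0.2] gap 59.5 F [-0.1  1.2  0.4]
time: 0.6
tool_pos: [257.3, -486.5, 228.9]
ee_rot: [-179.8, 0.1, -0.7]
wrist_force: [0.2, 0.1, -0.2]
finger_gap: 59.8
to go cm [ 31.04 -32.42   9.89] twist -0.7 | t 0.6 rot [-1.798e+02  1.000e-01 -7.000e-01] gap 59.8 F [ 0.2  0.1 -0.2]
```

```bash
python3 -m inch '{"dp":[[4.3,-4.4,0],[4.3,-4.4,0],[4.3,-4.4,0],[4.3,-4.4,0],[4.3,-4.4,0]],"twist":[0,0,0,0,-0.7]}' >/dev/null
python3 -m inch '{"dp":[[4.2,-4.4,1],[3.7,-4.0,2.0],[0.5,-0.6,5],[0,0,1.9],[0,0,0]],"twist":[0,0,0,0,0]}'
python3 go.py 571.6 -166 24 0
```

```text
time: 1.85
tool_pos: [567.0, -166.2, 126.3]
ee_rot: [-179.8, 0.0, 0.3]
wrist_force: [-0.1, -0.2, 0.9]
finger_gap: 60.1
to go cm [ 4.600e-01 -1.000e-02  1.023e+01] twist 0.3 | t 1.85 rot [-179.8    0.     0.3] gap 60.1 F [-0.1 -0.2  0.9]
```

```bash
python3 -m inch '{"dp":[[0.5,0,4],[0,0,4],[0,0,2.0],[0,0,0],[0,0,0]],"twist":[0,0,0,0,0]}' >/dev/null
python3 go.py 571.6 -166 24 0
python3 -m inch '{"dp":[[0,0,0.1],[0,0,0],[0,0,0],[0,0,0],[0,0,0]],"twist":[0,0,0,0,0]}' 1 40
python3 -m inch '{"dp":[[0,0,-3],[0,0,-4],[0,0,-4],[0,0,-0.5],[0,0,0]],"twist":[0,0,0,0,0]}'
python3 go.py 565 330 130 0
```

```text
to go cm [-0.41 -0.29  0.52] twist 0.2 | t 2.48 rot [-180.    -0.4    0.2] gap 59.3 F [0.1 0.5 0.2]
time: 3.1
tool_pos: [577.7, -169.9, 31.7]
ee_rot: [179.9, -0.7, 0.2]
wrist_force: [0.6, -0.6, -0.6]
finger_gap: 36.9
time: 3.72
tool_pos: [574.9, -169.1, 147.9]
ee_rot: [-180.0, -0.5, 0.2]
wrist_force: [-0.4, 0.5, -0.2]
finger_gap: 36.7
to go cm [ -0.8  -49.91   1.79] twist 0.2 | t 3.73 rot [-180.    -0.5    0.2] gap 36.7 F [-0.4  0.5 -0.2]
```

```bash
python3 -m inch '{"dp":[[0,-6.2,0],[0,-6.2,0],[0,-6.2,0],[0,-6.2,0],[-0.1,-6.2,0]],"twist":[0,0,0,0,0]}' >/dev/null
python3 -m inch '{"dp":[[-0.3,-6.2,0],[-0.2,-6.2,0],[-0.1,-6.0,0],[0,0,4],[0,0,4]],"twist":[0,0,0,0,0]}'
python3 go.py 570 328 48 0
```

```text
time: 4.97
tool_pos: [562.2, 334.1, 52.1]
ee_rot: [180.0, 0.2, 0.1]
wrist_force: [0.3, -1.0, -1.8]
finger_gap: 36.6
to go cm [0.78 0.61 0.41] twist 0.1 | t 4.97 rot [1.8e+02 2.0e-01 1.0e-01] gap 36.6 F [ 0.3 -1.  -1.8]
```

```bash
python3 -m inch '{"dp":[[0.8,0,0.4],[0,0,0],[0,0,0],[0,0,0]],"twist":[0,0,0,0]}' 0.42
python3 -m inch '{"dp":[[0,0,-4],[0,0,-4],[0,6.2,0],[1,6.1,0],[1.5,6,0]],"twist":[0,0,0,1,2]}' >/dev/null
python3 -m inch '{"dp":[[1.5,6,0],[1.5,6,0],[1.5,6,0],[0.8,3.5,0]],"twist":[0,0,0,0]}'
python3 go.py 647 -63.8 24 -3
```

```text
time: 5.48
tool_pos: [568.8, 332.6, 45.3]
ee_rot: [179.8, 0.6, 0.0]
wrist_force: [0.7, -1.6, -0.4]
finger_gap: 49.5
time: 6.6
tool_pos: [643.0, -73.2, 141.8]
ee_rot: [180.0, -0.8, -2.9]
wrist_force: [-0.3, 0.9, -0.2]
finger_gap: 49.5
to go cm [ 0.35 -0.96 11.78] twist 0.1 | t 6.6 rot [180.   -0.8  -2.9] gap 49.5 F [-0.3  0.9 -0.2]
```

```bash
python3 -m inch '{"dp":[[0.3,-0.9,4],[0,0,3],[0,0,0]],"twist":[0,0,0]}' >/dev/null
python3 go.py 647 -63.8 24 -3
```

```text
to go cm [-0.46 -0.65  5.14] twist -0.3 | t 6.97 rot [179.8  -1.3  -3.3] gap 49.6 F [ 0.7 -0.2  0.8]
```

```bash
python3 -m inch '{"dp":[[-0.4,-0.6,2.2],[0,0,2.2]],"twist":[0,0]}' >/dev/null
python3 go.py 647 -63.8 24 -3
python3 -m inch '{"dp":[[0,0,0]],"twist":[0]}' >/dev/null
python3 go.py 647 -63.8 24 -3
python3 -m inch '{"dp":[[0,0,0]],"twist":[0]}' >/dev/null
python3 go.py 647 -63.8 24 -3
```

```text
to go cm [-0.55 -0.1   1.22] twist -0.3 | t 7.22 rot [179.8  -1.8  -3.3] gap 49.6 F [ 0.6 -0.7  0.6]
to go cm [-0.52 -0.08  1.28] twist -0.3 | t 7.35 rot [179.8  -1.8  -3.3] gap 49.5 F [-0.4  0.5 -0.1]
to go cm [-0.64 -0.09  1.48] twist -0.3 | t 7.47 rot [179.8  -2.   -3.3] gap 49.4 F [-1.   0.4  0.5]
```

```bash
python3 -m inch '{"dp":[[-0.6,-0.1,1.3],[0,0,0.2],[0,0,0.1],[0,0,0]],"twist":[0,0,0,0]}' 1 40
python3 -m inch '{"dp":[[0,0,-4],[0,0,-4],[0,0,-3],[0,0,0]],"twist":[0,0,2,0]}'
python3 go.py 525 334 130 0
```

```text
time: 7.98
tool_pos: [650.0, -64.2, 25.5]
ee_rot: [179.7, -2.3, -3.2]
wrist_force: [-0.0, 0.7, -0.8]
finger_gap: 25.1
time: 8.48
tool_pos: [644.3, -63.2, 136.6]
ee_rot: [179.8, -2.1, -5.3]
wrist_force: [-0.4, -0.0, -0.6]
finger_gap: 24.9
to go cm [-15.55 -38.45   0.66] twist -5.3 | t 8.47 rot [179.8  -2.1  -5.3] gap 24.9 F [-0.4 -0.  -0.6]
```

```bash
python3 -m inch '{"dp":[[-1,-3,0],[-1.7,-5.8,0],[-1.7,-5.8,0],[-1.7,-5.8,0],[-1.7,-5.8,0]],"twist":[-5.3,0,0,0,0]}' >/dev/null
python3 go.py 525 334 130 0
python3 -m inch '{"dp":[[-1.7,-5.8,0],[-1.7,-5.8,0]],"twist":[0,0]}' >/dev/null
python3 go.py 525 334 50 0
```

```text
to go cm [ -4.11 -13.27  -0.5 ] twist -0.1 | t 9.1 rot [ 1.795e+02 -1.700e+00 -1.000e-01] gap 25.2 F [ 0.9  0.2 -0.5]
to go cm [-0.39 -1.39  6.95] twist -0.1 | t 9.35 rot [ 1.794e+02 -1.500e+00 -1.000e-01] gap 25.7 F [ 0.4 -0.3  0.1]
```

```bash
python3 -m inch '{"dp":[[-0.4,-1.4,3.5],[0,0,3.3],[0,0,0]],"twist":[0,0,0]}'  >/dev/null
python3 -m inch '{"dp":[[0,0,0],[0,0,0],[0,0,0]],"twist":[0,0,0]}' 0.45
python3 -m inch '{"dp":[[0,0,-4],[0,0,-4],[1.9,5.7,0],[1.9,5.7,0],[1.9,5.7,0]],"twist":[0,0,0,0,0]}' >/dev/null
python3 -m inch '{"dp":[[1.3,5.7,0],[0,0,0]],"twist":[-3,-3]}' >/dev/null
python3 go.py 595 106.4 24 6
```

```text
time: 10.1
tool_pos: [523.4, 337.9, 47.3]
ee_rot: [179.4, -1.4, 0.4]
wrist_force: [0.2, -0.3, -0.0]
finger_gap: 47.0
to go cm [-0.58 -0.25 11.84] twist 0.6 | t 10.97 rot [179.3  -2.3   6.6] gap 46.6 F [-0.5  1.3  0.4]
```

```bash
cat > go.py <<'E'
import sys
from h import *
from scipy.spatial.transform import Rotation as Ro
def d(x,y,z,yaw=0):
    s=observe(); R=Ro.from_euler('xyz',s['ee_rot'],degrees=True).as_matrix()
    v=R.T@(np.array([x,y,z])-s['tool_pos'])
    print('to go cm',np.round(v/10,2),'twist',round((s['ee_rot'][2]-yaw+180)%360-180,1),'| t',round(s['time'],2),'pos',np.round(s['tool_pos'],1),'rot',np.round(s['ee_rot'],1),'gap',round(s['finger_gap'],1),'F',np.round(s['wrist_force'],1))
if __name__=='__main__': d(*map(float,sys.argv[1:]))
E
python3 go.py 595 106.4 24 6
python3 -m inch '{"dp":[[-1,-0.2,4],[0,0,4]],"twist":[0,0]}' >/dev/null
python3 go.py 595 106.4 24 6

```

```text
to go cm [-1.05 -0.39 11.8 ] twist 0.6 | t 10.97 pos [601.  104.6 142.4] rot [179.3  -2.3   6.6] gap 46.6 F [-0.5  1.3  0.4]
to go cm [-0.65 -0.47  4.2 ] twist 0.4 | t 11.22 pos [599.7 102.7  66.4] rot [179.3  -3.    6.4] gap 46.6 F [ 0.4  0.8 -0.7]
```

```bash
python3 -m inch '{"dp":[[-0.6,-0.5,2.2],[-0.1,0,1.9],[-0.1,0,0.2]],"twist":[0,0,0]}' >/dev/null
python3 go.py 595 106.4 24 6
python3 -m inch '{"dp":[[0,0,0.2],[0,0,0.1],[0,0,0]],"twist":[0,0,0]}' 1 40
python3 -m inch '{"dp":[[0,0,-5],[0,0,-5],[0,0,0]],"twist":[0,0,0]}'
python3 go.py 480 334 130 0
```

```text
to go cm [ 0.18 -0.1  -0.21] twist 0.3 | t 11.6 pos [593.4 105.2  21.8] rot [179.3  -3.    6.3] gap 47.2 F [-0.   0.4 -0.2]
time: 11.98
tool_pos: [595.9, 105.0, 21.8]
ee_rot: [179.3, -3.3, 6.2]
wrist_force: [-0.1, -0.6, 0.4]
finger_gap: 29.4
time: 12.35
tool_pos: [590.7, 105.7, 125.1]
ee_rot: [179.3, -3.4, 6.2]
wrist_force: [-0.7, 0.7, -0.5]
finger_gap: 29.6
to go cm [ -8.48 -23.89  -1.3 ] twist 6.2 | t 12.35 pos [590.7 105.7 125.1] rot [179.3  -3.4   6.2] gap 29.6 F [-0.7  0.7 -0.5]
```

```bash
python3 -m inch '{"dp":[[-2.2,-5.7,-0.3],[-2.2,-5.7,-0.3],[-2.2,-5.7,-0.3],[-2.0,-5.7,-0.3],[0,0,0]],"twist":[0,0,0,0,6]}' >/dev/null
python3 go.py 480 334 50 0
```

```text
to go cm [-0.37 -0.61  7.78] twist -0.1 | t 12.97 pos [478.7 328.4 127.9] rot [ 1.797e+02 -3.600e+00 -1.000e-01] gap 29.2 F [-0.2 -0.4  0.4]
```

```bash
python3 -m inch '{"dp":[[-0.4,-0.6,3.8],[0,0,3.8],[0,0,0]],"twist":[0,0,0]}'  >/dev/null
python3 -m inch '{"dp":[[0,0,0],[0,0,0],[0,0,0]],"twist":[0,0,0]}' 0.4
python3 -m inch '{"dp":[[0,0,-4],[0,0,-4],[1,6.1,0],[1,6.1,0],[1,6.1,0]],"twist":[0,0,0,0,0]}' >/dev/null
python3 -m inch '{"dp":[[1,6.1,0],[0.2,1.3,0]],"twist":[-4,-3]}' >/dev/null
python3 go.py 520.7 76.9 24 7
```

```text
time: 13.72
tool_pos: [480.0, 336.4, 52.1]
ee_rot: [179.8, -3.8, -0.0]
wrist_force: [-0.4, -0.5, 0.1]
finger_gap: 51.7
to go cm [-1.37 -0.24 12.15] twist 0.4 | t 14.6 pos [524.2  76.3 146.3] rot [179.4  -4.8   7.4] gap 51.2 F [-0.   0.7  0.2]
```

```bash
g(){ echo "$1"; python3 go.py 520.7 76.9 24 7; }
g start
python3 -m inch '{"dp":[[0,0,0],[0,0,0],[0,0,0],[0,0,0]],"twist":[0,0,0,0]}'>/dev/null; g zero4
python3 -m inch '{"dp":[[0,0,-6],[0,0,-6],[0,0,-6]],"twist":[0,0,0]}'>/dev/null; g up3
python3 -m inch '{"dp":[[0,0,0],[0,0,0]],"twist":[0,0]}'>/dev/null; g zero2
python3 -m inch '{"dp":[[0,0,6],[0,0,6],[0,0,6]],"twist":[0,0,0]}'>/dev/null; g down3
python3 -m inch '{"dp":[[0,0,0],[0,0,0]],"twist":[0,0]}'>/dev/null; g zero2
python3 -m inch '{"dp":[[6,0,0],[6,0,0],[6,0,0]],"twist":[0,0,0]}'>/dev/null; g out3
python3 -m inch '{"dp":[[0,0,0],[0,0,0]],"twist":[0,0]}'>/dev/null; g zero2
python3 -m inch '{"dp":[[-6,0,0],[-6,0,0],[-6,0,0]],"twist":[0,0,0]}'>/dev/null; g in3
python3 -m inch '{"dp":[[0,0,0],[0,0,0]],"twist":[0,0]}'>/dev/null; g zero2
```

```text
start
to go cm [-1.37 -0.24 12.15] twist 0.4 | t 14.6 pos [524.2  76.3 146.3] rot [179.4  -4.8   7.4] gap 51.2 F [-0.   0.7  0.2]
zero4
to go cm [-1.46 -0.14 12.3 ] twist 0.3 | t 15.1 pos [524.6  77.3 147.9] rot [179.4  -5.    7.3] gap 51.0 F [ 0.6  0.5 -0.5]
up3
to go cm [-0.69  0.19 30.23] twist 0.4 | t 15.47 pos [504.9  79.3 325.9] rot [179.5  -4.2   7.4] gap 51.1 F [ 0.1  0.3 -0. ]
zero2
to go cm [-1.24  0.26 30.68] twist 0.5 | t 15.72 pos [507.   80.6 330.7] rot [179.5  -4.8   7.5] gap 51.2 F [ 0.1 -0.6 -0.5]
down3
to go cm [-1.65  0.33 12.37] twist 0.6 | t 16.1 pos [525.3  82.  148.6] rot [179.4  -5.2   7.6] gap 51.4 F [ 0.3 -0.2  0. ]
zero2
to go cm [-0.94  0.44 11.92] twist 0.6 | t 16.35 pos [520.1  82.2 143.5] rot [179.5  -4.4   7.6] gap 51.3 F [0.2 0.3 1. ]
out3
to go cm [-18.79   0.52  12.52] twist 0.6 | t 16.73 pos [696.2 106.7 163. ] rot [179.5  -4.3   7.6] gap 51.2 F [ 1.1 -0.   0.5]
zero2
to go cm [-19.61   0.48  12.85] twist 0.7 | t 16.98 pos [702.5 107.3 168.9] rot [179.5  -5.    7.7] gap 51.4 F [-0.3 -0.2  0.1]
in3
to go cm [-1.59  0.44 13.15] twist 0.7 | t 17.35 pos [523.2  83.  156.4] rot [179.4  -5.5   7.7] gap 50.9 F [-0.3 -0.5  0.5]
zero2
to go cm [-0.49  0.54 13.27] twist 0.7 | t 17.6 pos [513.   82.6 156.6] rot [179.5  -5.1   7.7] gap 51.4 F [ 0.3 -0.3  0.8]
```

```bash
g(){ echo "$1"; python3 go.py 520.7 76.9 24 7; }
python3 -m inch '{"dp":[[0,0,-6],[0,0,-5],[0,0,-3.5],[0,0,-2],[0,0,-1]],"twist":[0,0,0,0,0]}'>/dev/null; g up
python3 -m inch '{"dp":[[0,0,1],[0,0,2.5],[0,0,4],[0,0,5.5],[0,0,6]],"twist":[0,0,0,0,0]}'>/dev/null; g down
python3 -m inch '{"dp":[[0,0,-6],[0,0,-5],[0,0,-3.5],[0,0,-2],[0,0,-1]],"twist":[0,0,0,0,0]}'>/dev/null; g up
python3 -m inch '{"dp":[[0,0,1],[0,0,2.5],[0,0,4],[0,0,5.5],[0,0,6]],"twist":[0,0,0,0,0]}'>/dev/null; g down
python3 -m inch '{"dp":[[0,0,0],[0,0,0]],"twist":[0,0]}'>/dev/null; g zero2
```

```text
up
to go cm [-1.16  0.49 31.72] twist 0.7 | t 18.23 pos [500.9  82.4 340.8] rot [179.4  -5.5   7.7] gap 51.2 F [ 0.7 -0.3 -0.7]
down
to go cm [-1.61  0.45 12.19] twist 0.7 | t 18.85 pos [523.2  83.1 146.8] rot [179.4  -6.    7.7] gap 51.2 F [ 1.4  0.6 -0.1]
up
to go cm [ 0.75  0.67 27.38] twist 0.6 | t 19.48 pos [498.1  82.1 297. ] rot [179.7  -3.    7.6] gap 51.6 F [-0.2  0.2  0.1]
down
to go cm [0.77 0.67 7.51] twist 0.6 | t 20.1 pos [508.1  82.4  98.5] rot [179.7  -3.1   7.6] gap 51.1 F [ 0.1  0.2 -1.1]
zero2
to go cm [1.46 0.73 7.01] twist 0.6 | t 20.35 pos [502.4  82.2  93.4] rot [179.8  -2.4   7.6] gap 50.9 F [ 0.1 -0.2  0.5]
```

```bash
g(){ echo "$1"; python3 go.py 520.7 76.9 24 7; }
python3 -m inch '{"dp":[[0,0,-3],[0,0,-5],[0,0,-4],[0,0,-3],[0,0,-1]],"twist":[0,0,0,0,0]}'>/dev/null; g up
python3 -m inch '{"dp":[[0,0,2],[0,0,4],[0,0,6],[0,0,-6],[0,0,-3]],"twist":[0,0,0,0,0]}'>/dev/null; g rev
python3 -m inch '{"dp":[[0,0,0],[0,0,0]],"twist":[0,0]}'>/dev/null; g zero2
```

```text
up
to go cm [ 0.84  0.69 24.61] twist 0.6 | t 20.98 pos [497.5  82.2 269.2] rot [179.7  -3.2   7.6] gap 51.1 F [ 0.4 -0.3  0.3]
rev
to go cm [ 1.26  0.73 20.93] twist 0.6 | t 21.6 pos [497.5  82.1 232.4] rot [179.7  -2.7   7.6] gap 50.9 F [ 0.4  0.7 -0. ]
zero2
to go cm [ 1.16  0.72 21.01] twist 0.6 | t 21.85 pos [497.9  82.2 233.2] rot [179.7  -2.8   7.6] gap 51.3 F [ 0.3 -0.3  0.7]
```

```bash
python3 -m inch '{"dp":[[0.3,0.2,3],[0.4,0.3,5],[0.3,0.2,5],[0,0,3],[0,0,1]],"twist":[0,0.6,0,0,0]}' >/dev/null
python3 go.py 520.7 76.9 24 7
```

```text
to go cm [ 0.09 -0.01  3.56] twist -0.0 | t 22.48 pos [517.8  76.7  59.5] rot [179.7  -3.1   7. ] gap 51.3 F [-0.5 -0.4  0.3]
```

```bash
python3 -m inch '{"dp":[[0.1,0,2],[0,0,1.1],[0,0,0.4]],"twist":[0,0,0]}' >/dev/null
python3 -m inch '{"dp":[[0,0,0.2],[0,0,0.1],[0,0,0]],"twist":[0,0,0]}' 1 40
python3 -m inch '{"dp":[[0,0,-3],[0,0,-5],[0,0,-2],[0,0,-1]],"twist":[0,0,0,0]}'
python3 go.py 570 378 130 0
```

```text
time: 23.22
tool_pos: [522.1, 77.0, 24.0]
ee_rot: [179.7, -3.4, 7.0]
wrist_force: [-0.0, -0.2, -0.2]
finger_gap: 34.9
time: 23.72
tool_pos: [515.8, 76.8, 138.0]
ee_rot: [179.7, -3.5, 7.0]
wrist_force: [-0.6, -0.5, -0.5]
finger_gap: 35.1
to go cm [  8.99 -29.24   1.18] twist 7.0 | t 23.73 pos [515.8  76.8 138. ] rot [179.7  -3.5   7. ] gap 35.1 F [-0.6 -0.5 -0.5]
```

```bash
python3 -m inch '{"dp":[[1.2,-4,0],[1.8,-6,0],[1.8,-6,0],[1.8,-6,0],[1.2,-4,0]],"twist":[0,0,0,0,0]}' >/dev/null
python3 -m inch '{"dp":[[0.6,-2,0],[0,0,0]],"twist":[3,4]}' >/dev/null
python3 go.py 570 376 50 0
```

```text
to go cm [-0.28 -0.34  9.  ] twist -0.3 | t 24.6 pos [567.1 372.5 140. ] rot [-179.9   -3.6   -0.3] gap 35.3 F [-0.9 -0.6 -1.2]
```

```bash
python3 -m inch '{"dp":[[-0.3,-0.3,3],[0,0,4],[0,0,2],[0,0,0]],"twist":[0,0,0,0]}'  >/dev/null
python3 -m inch '{"dp":[[0,0,0],[0,0,0],[0,0,0]],"twist":[0,0,0]}' 0.4
python3 -m inch '{"dp":[[0,0,-4],[0,0,-4],[-0.6,4,0],[-0.9,6,0],[-0.9,6,0]],"twist":[0,0,0,0,0]}' >/dev/null
python3 -m inch '{"dp":[[-0.9,6,0],[-0.9,6,0],[-0.9,6,0],[-0.6,5,0],[-0.3,3,0]],"twist":[0,0,0,0,0]}' >/dev/null
python3 go.py 508 -45.8 24 0
```

```text
time: 25.48
tool_pos: [570.5, 377.4, 48.0]
ee_rot: [-179.9, -3.7, -0.3]
wrist_force: [0.6, 0.1, -0.1]
finger_gap: 51.0
to go cm [-1.16 -0.43 10.88] twist 0.0 | t 26.73 pos [510.  -50.7 133.4] rot [-179.7   -5.     0. ] gap 51.3 F [0.6 0.2 0.5]
```

```bash
python3 -m inch '{"dp":[[-0.5,-0.2,3],[-0.4,-0.2,3],[-0.2,0,1.5],[0,0,0.5]],"twist":[0,0,0,0]}' >/dev/null
python3 go.py 508 -45.8 24 0
python3 - <<'E'
from seg import *
im,d,p=cam('scene'); save(im,'s1.png',(225,130,485,370),3); im,d,p=cam('top'); save(im,'t1.png')
E
```

```text
to go cm [-0.52 -0.51  3.09] twist -0.3 | t 27.23 pos [510.1 -51.   55.3] rot [-179.8   -5.7   -0.3] gap 51.2 F [-0.1  0.3 -0.4]
```

View pics/s1.png

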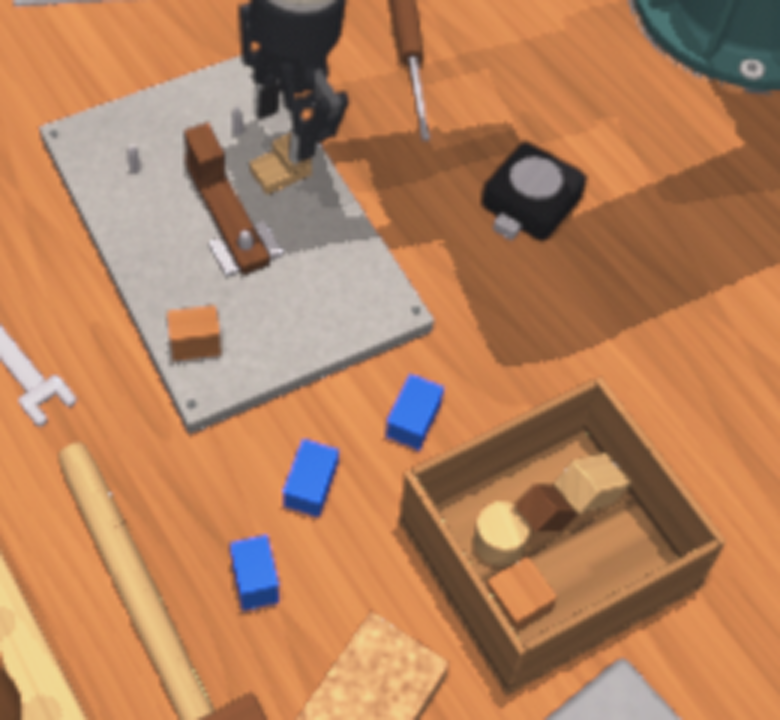

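Four offcuts are in the box (crop 500,530 to 600,480). The half-lap block is under the fingers at (285,165), offcut4 is at (195,330), and the blue blocks are untouched.

```bash
python3 -m inch '{"dp":[[-0.6,-0.5,0.5],[0,0,1.5],[0,0,0.8],[0,0,0.3]],"twist":[0,0,0,0]}' >/dev/null
python3 go.py 508 -45.8 24 0
python3 -m inch '{"dp":[[0,0,0.1],[0,0,0],[0,0,0]],"twist":[0,0,0]}' 1 40
python3 -m inch '{"dp":[[0,0,-3],[0,0,-5],[0,0,-2],[0,0,-1]],"twist":[0,0,0,0]}'
python3 go.py 520 376 130 0
```

```text
to go cm [-0.11  0.02 -0.01] twist -0.2 | t 27.82 pos [509.1 -45.6  24. ] rot [-179.9   -5.9   -0.2] gap 51.1 F [-0.2  0.2 -0. ]
time: 28.2
tool_pos: [509.4, -45.6, 22.9]
ee_rot: [-179.9, -5.9, -0.2]
wrist_force: [1.2, 0.3, -0.5]
finger_gap: 31.2
time: 28.7
tool_pos: [497.2, -45.8, 134.6]
ee_rot: [-179.9, -5.8, -0.2]
wrist_force: [0.4, 0.0, -0.5]
finger_gap: 31.6
to go cm [  2.05 -42.19   0.76] twist -0.2 | t 28.7 pos [497.2 -45.8 134.6] rot [-179.9   -5.8   -0.2] gap 31.6 F [ 0.4  0.  -0.5]
```

```bash
python3 -m inch '{"dp":[[0.2,-4,0],[0.3,-6,0],[0.3,-6,0],[0.3,-6,0],[0.3,-6,0]],"twist":[0,0,0,0,0]}' >/dev/null
python3 -m inch '{"dp":[[0.3,-6,0],[0.2,-4,0],[0.2,-2.5,0],[0,-1,0]],"twist":[0,0,0,0]}' >/dev/null
python3 go.py 520 376 50 0
```

```text
to go cm [-1.04  0.46  8.27] twist -0.4 | t 29.82 pos [522.  380.6 133.3] rot [180.   -5.8  -0.4] gap 31.3 F [ 0.  -0.5  0.2]
```

```bash
python3 -m inch '{"dp":[[-0.6,0.2,3],[-0.4,0.2,3],[0,0,2],[0,0,0.3]],"twist":[0,0,0,0]}'  >/dev/null
python3 -m inch '{"dp":[[0,0,0],[0,0,0],[0,0,0]],"twist":[0,0,0]}' 0.4
python3 -m inch '{"dp":[[0,0,-4],[0,0,-6],[0,0,-6],[0,0,-4],[0,0,-2]],"twist":[0,0,0,0,0]}' >/dev/null
python3 go.py 664 70.8 130 -22.6
python3 -m inch '{"dp":[[0,0,2],[0,0,4],[0,0,6],[0,0,6]],"twist":[5,0,0,0]}' >/dev/null
python3 -m inch '{"dp":[[0,0,-6],[0,0,-6],[0,0,-4],[0,0,-2]],"twist":[0,0,0,0]}' >/dev/null
python3 go.py 664 70.8 130 -22.6
```

```text
time: 30.7
tool_pos: [524.5, 375.4, 49.2]
ee_rot: [-179.9, -6.2, -0.5]
wrist_force: [1.0, 0.6, 1.9]
finger_gap: 51.4
to go cm [15.7  29.77 15.64] twist 22.0 | t 31.32 pos [496.2 371.1 269.1] rot [179.7  -5.5  -0.6] gap 51.5 F [ 0.3 -0.4 -0.9]
to go cm [19.31 27.4  14.05] twist 16.8 | t 32.33 pos [491.2 366.4 252.1] rot [178.9  -3.9  -5.8] gap 51.4 F [ 0.8  0.6 -0.1]
```

```bash
python3 -m inch '{"dp":[[0,0,2],[0,0,4],[0,0,6],[0,0,4]],"twist":[8,8,0,0]}' >/dev/null
python3 -m inch '{"dp":[[0,0,-6],[0,0,-6],[0,0,-3],[0,0,-1]],"twist":[0,0,0,0]}' >/dev/null
python3 go.py 664 70.8 150 -22.6
```

```text
to go cm [26.94 19.96 11.17] twist 0.1 | t 33.33 pos [486.7 362.  242.9] rot [179.1  -3.3 -22.5] gap 51.2 F [-0.3  0.4 -0.1]
```

```bash
python3 -m inch '{"dp":[[2.4,1.8,1],[4.5,3.4,1],[4.7,3.5,2],[4.7,3.5,2],[4.5,3.4,2]],"twist":[0,0,0,0,0]}' >/dev/null
python3 -m inch '{"dp":[[3.5,2.5,1.5],[1.8,1.3,1],[0.8,0.6,0.6]],"twist":[0,0,0]}' >/dev/null
python3 go.py 664 70.8 26 -22.6
python3 - <<'E'
from seg import *
im,d,p=cam('top'); X=cloud(d,p); blobs(X,38,60,(600,720,20,120))
E
```

```text
to go cm [-0.54 -1.09 11.27] twist 0.3 | t 34.33 pos [661.1  62.7 139. ] rot [178.8  -2.5 -22.3] gap 51.7 F [-0.1  1.4  0.6]
```

```bash
python3 -m inch '{"dp":[[-0.3,-0.6,2],[-0.2,-0.5,4],[0,0,3],[0,0,1]],"twist":[0,0,0,0]}' >/dev/null
python3 go.py 664 70.8 26 -22.6
python3 -m inch '{"dp":[[0,0,0],[0,0,0]],"twist":[0,0]}' >/dev/null
python3 go.py 664 70.8 26 -22.6
```

```text
to go cm [0.24 0.49 1.23] twist 0.6 | t 34.88 pos [663.2  76.7  38.1] rot [178.9  -2.6 -22. ] gap 51.4 F [-0.4 -0.6  0.8]
to go cm [0.3  0.64 1.35] twist 0.7 | t 35.12 pos [663.1  78.3  39.2] rot [179.   -2.7 -21.9] gap 51.6 F [-0.5 -0.2 -0.4]
```

```bash
python3 -m inch '{"dp":[[0.3,0.6,0.6],[0,0,0.6],[0,0,0.2]],"twist":[0,0,0]}' >/dev/null
python3 go.py 664 70.8 26 -22.6
python3 -m inch '{"dp":[[0,0,0],[0,0,0],[0,0,0]],"twist":[0,0,0]}' 1 40
python3 -m inch '{"dp":[[0,0,-3],[0,0,-5],[0,0,-2],[0,0,-1]],"twist":[0,0,0,0]}'
python3 go.py 478 380 140 -22
```

```text
to go cm [-0.2   0.05  0.13] twist 0.6 | t 35.5 pos [666.   70.6  27.4] rot [179.1  -2.9 -22. ] gap 51.4 F [-0.3  0.1 -0. ]
time: 35.88
tool_pos: [666.3, 70.4, 27.6]
ee_rot: [179.1, -2.9, -22.0]
wrist_force: [0.1, -0.0, -1.3]
finger_gap: 27.6
time: 36.38
tool_pos: [660.0, 74.3, 138.3]
ee_rot: [179.0, -2.7, -22.0]
wrist_force: [-1.1, -0.3, -0.4]
finger_gap: 27.2
to go cm [-28.28 -21.5   -1.87] twist 0.0 | t 36.38 pos [660.   74.3 138.3] rot [179.   -2.7 -22. ] gap 27.2 F [-1.1 -0.3 -0.4]
```

```bash
python3 -m inch '{"dp":[[-2.4,-1.8,0],[-4.7,-3.6,0],[-4.9,-3.7,0],[-4.9,-3.7,0],[-4.9,-3.7,-0.5]],"twist":[0,0,0,0,0]}' >/dev/null
python3 -m inch '{"dp":[[-3.8,-2.9,-0.5],[-2,-1.5,0],[-0.8,-0.5,0]],"twist":[0,0,0]}' >/dev/null
python3 go.py 474 384 52 -22
```

```text
to go cm [-0.12 -0.07  7.48] twist -0.1 | t 37.38 pos [472.3 385.6 126.8] rot [178.8  -2.6 -22.1] gap 27.0 F [ 1.3 -0.3 -0.6]
```

```bash
python3 -m inch '{"dp":[[0,0,3],[0,0,3],[0,0,1.5],[0,0,0]],"twist":[0,0,0,0]}'  >/dev/null
python3 -m inch '{"dp":[[0,0,0],[0,0,0],[0,0,0]],"twist":[0,0,0]}' 0.4
python3 -m inch '{"dp":[[0,0,-4],[0,0,-6],[0,0,-6],[0,0,-4],[0,0,-2]],"twist":[0,0,0,0,0]}' >/dev/null
python3 go.py 572 -75 250 -5.4
python3 -m inch '{"dp":[[0,0,2],[0,0,4],[0,0,6],[0,0,6]],"twist":[-8,-8,0,0]}' >/dev/null
python3 -m inch '{"dp":[[0,0,-6],[0,0,-6],[0,0,-4],[0,0,-2]],"twist":[0,0,0,0]}' >/dev/null
python3 go.py 572 -75 250 -5.4
python3 - <<'E'
from seg import *
im,d,p=cam('top'); save(im,'t2.png',(140,130,420,270),2.8); X=cloud(d,p); blobs(X,25,120,(450,750,-200,160))
blobs(X,4,60,(460,590,290,420))
E
```

```text
time: 38.25
tool_pos: [477.9, 381.9, 51.9]
ee_rot: [178.9, -2.8, -22.2]
wrist_force: [-0.4, -0.7, -0.3]
finger_gap: 51.3
to go cm [26.94 39.07  4.99] twist -16.8 | t 38.88 pos [468.7 389.9 279.5] rot [179.   -2.8 -22.2] gap 51.3 F [-0.3 -0.   0.2]
to go cm [14.57 45.31  4.72] twist -0.1 | t 39.88 pos [469.7 391.5 276.2] rot [178.1  -2.2  -5.5] gap 51.4 F [0.2 0.4 0.6]
px [359. 185.] n 13 top 45.2 mean [ 620.2 -117.1] rect c [ 620.5 -117.5] sz [5.8 5.5] ang 87.0
px [328. 201.] n 465 top 67.0 mean [571.6 -75. ] rect c [572.1 -75.1] sz [39.9 24.3] ang 82.1
px [355. 221.] n 13 top 47.7 mean [ 521.9 -107.8] rect c [ 522.5 -107.6] sz [2.9 5.8] ang 86.0
px [186. 220.] n 1572 top 46.3 mean [502.8 335.3] rect c [503.3 353.7] sz [76.1 83.5] ang 88.1
```

View pics/t2.png

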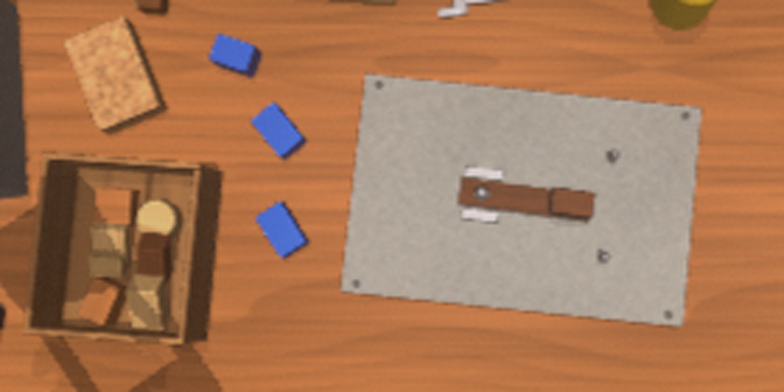

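All six offcuts are in the box (crop 75–175, 190–330), the bed is clear and the blue blocks are in place. My tool tilt is now radial at azimuth -36°, so I'll detour there to remove it before gripping the stop arm.

```bash
python3 - <<'E'
from h import *
D=[np.load('top0.npz')['X']]+[cloud(*(cam('top')[1:])) for _ in range(3)]
for X in D:
    m=(X[...,2]>12)&(X[...,2]<24)&(abs(X[...,0]-579)<140)&(abs(X[...,1]+27)<200)
    r=cv2.minAreaRect(X[m][:,:2].astype(np.float32)); c=np.array(r[0]); a=r[2] if r[1][0]>r[1][1] else r[2]-90
    f=np.radians(a); y=np.array([np.cos(f),np.sin(f)]); x=np.array([y[1],-y[0]])
    print(np.round(c,1),r[1],round(a,1),'piv',(c+40*y).round(1),'dow',(c-85*y+50*x).round(1),(c-85*y-50*x).round(1))
    for q in((583,13),(621,-116),(521,-107)):
        m=(X[...,2]>34)&(X[...,2]<50)&(np.hypot(X[...,0]-q[0],X[...,1]-q[1])<9); print('  pin',X[m].mean(0).round(1),m.sum())
E
python3 -m inch '{"dp":[[0,3,0],[0.4,5,0],[0.4,6,0],[0.4,6,0],[0.4,6.1,0]],"twist":[0,0,0,0,0]}' >/dev/null
python3 -m inch '{"dp":[[0.4,6.1,0],[0.4,6.1,0],[0.4,6.1,0],[0.4,6.1,0],[0.4,6.1,0]],"twist":[0,0,0,0,0]}' >/dev/null
python3 -m inch '{"dp":[[0,5,0],[0,3,0],[0,1,0]],"twist":[0,0,0]}' >/dev/null
python3 go.py 500 -300 270 -5.4
python3 -m inch '{"dp":[[0,0,2],[0,0,4],[0,0,6],[0,0,6]],"twist":[0,0,0,0]}' >/dev/null
python3 -m inch '{"dp":[[0,0,-6],[0,0,-6],[0,0,-4],[0,0,-2]],"twist":[0,0,0,0]}' >/dev/null
python3 go.py 572 -75 250 -5.4
```

```text
[579.4 -27.6] (340.27886962890625, 220.14645385742188) 84.6 piv [583.2  12.3] dow [ 621.2 -116.9] [ 521.7 -107.5]
  pin [582.4  11.6  38.4] 16
  pin [ 620.2 -116.6   41. ] 12
  pin [ 521.2 -107.1   42.9] 10
[579.6 -27.5] (340.16693115234375, 220.2520751953125) 84.6 piv [583.3  12.3] dow [ 621.3 -116.9] [ 521.8 -107.4]
  pin [582.8  11.5  38.7] 16
  pin [ 620.1 -116.6   41.1] 12
  pin [ 521.2 -106.8   40.8] 12
[579.6 -27.4] (340.4437255859375, 220.32969665527344) 84.6 piv [583.4  12.4] dow [ 621.3 -116.8] [ 521.8 -107.3]
  pin [583.   12.2  39.8] 14
  pin [ 620.4 -116.6   42.3] 11
  pin [ 521.8 -106.7   40.9] 10
[579.5 -27.5] (340.192626953125, 220.1682891845703) 84.6 piv [583.2  12.4] dow [ 621.2 -116.8] [ 521.6 -107.3]
  pin [582.8  11.9  38.8] 15
  pin [ 620.  -116.4   41.5] 11
  pin [ 521.6 -106.9   42.1] 11
to go cm [7.21 1.14 1.11] twist -0.0 | t 41.7 pos [ 429.2 -281.5  280. ] rot [177.9  -0.5  -5.4] gap 51.4 F [-0.2 -0.4  0.3]
to go cm [ 12.82 -20.88   0.36] twist 0.1 | t 42.7 pos [ 425.4 -271.1  258.7] rot [179.5   1.4  -5.3] gap 51.2 F [ 0.6 -0.  -0.1]
```

```bash
python3 -m inch '{"dp":[[1.5,-3,0],[3.2,-5,0],[3.2,-5,0],[2.6,-4,0],[1.6,-2.5,0]],"twist":[2,0,0,0,0]}' 0.22 >/dev/null
python3 -m inch '{"dp":[[0.7,-1,2],[0,-0.4,5],[0,0,4],[0,0,2]],"twist":[0,0,0,0]}' >/dev/null
python3 go.py 571.8 -75 40 -7.5
```

```text
to go cm [0.07 1.31 7.64] twist 0.6 | t 43.83 pos [575.  -61.6 116.3] rot [179.6   1.7  -6.9] gap 66.6 F [-0.5  0.5  0.2]
```

```bash
python3 -m inch '{"dp":[[0,0.7,1],[0,0.5,1],[0,0,0.5],[0,0,0]],"twist":[0.6,0,0,0]}' >/dev/null
python3 go.py 571.8 -75 40 -7.5
```

```text
to go cm [0.34 0.21 4.85] twist 0.1 | t 44.33 pos [570.3 -72.4  88.6] rot [179.6   1.9  -7.4] gap 66.8 F [-0.5  0.5 -0.1]
```

```bash
python3 -m inch '{"dp":[[0,0,-2],[0,0,-4],[0,0,-6],[0,0,6],[0,0,2]],"twist":[0,0,0,0,0]}' >/dev/null
python3 -m inch '{"dp":[[0,0,0.5],[0,0,0]],"twist":[0,0]}' >/dev/null
python3 go.py 571.8 -75 40 -7.5
```

```text
to go cm [-0.34  0.13  9.31] twist 0.0 | t 45.2 pos [577.2 -73.7 133. ] rot [179.6   1.1  -7.5] gap 66.5 F [ 0.4  0.4 -0.9]
```

```bash
python3 -m inch '{"dp":[[-0.2,0,2],[-0.1,0.1,3.5],[0,0,2],[0,0,1],[0,0,0.2]],"twist":[0,0,0,0,0]}' >/dev/null
python3 go.py 571.8 -75 39 -7.5
```

```text
to go cm [-0.6  -0.03  1.07] twist 0.0 | t 45.83 pos [577.8 -76.   49.6] rot [179.5   0.5  -7.5] gap 67.0 F [ 0.6 -0.3  0.5]
```

```bash
python3 -m inch '{"dp":[[-0.6,0,0.6],[0,0,0.3],[0,0,0]],"twist":[0,0,0]}' >/dev/null
python3 go.py 571.8 -75 39 -7.5
python3 -m inch '{"dp":[[0,0,0],[0,0,0],[0,0,0]],"twist":[0,0,0]}' 1 80
python3 go.py 571.8 -75 39 -7.5
```

```text
to go cm [-0.09 -0.04  0.3 ] twist 0.0 | t 46.2 pos [572.6 -75.5  42. ] rot [179.5   0.3  -7.5] gap 66.7 F [-0.5  1.  -0.2]
time: 46.58
tool_pos: [573.5, -75.8, 43.1]
ee_rot: [179.5, 0.2, -7.5]
wrist_force: [0.7, -0.2, -1.0]
finger_gap: 38.6
to go cm [-0.18 -0.06  0.41] twist 0.0 | t 46.58 pos [573.5 -75.8  43.1] rot [179.5   0.2  -7.5] gap 38.6 F [ 0.7 -0.2 -1. ]
```

```bash
python3 -m inch '{"dp":[[0,0,-1],[0,0,-1.5],[0,0,-2],[0,0,-2],[0,0,-1]],"twist":[0,0,0,0,0]}'
python3 -m inch '{"dp":[[0,0,-2],[0,0,-1],[0,0,0],[0,0,0]],"twist":[0,0,0,0]}'
python3 - <<'E'
from seg import *
im,d,p=cam('scene'); save(im,'s2.png',(225,130,385,270),4); im,d,p=cam('top')
E
```

```text
time: 47.2
tool_pos: [573.6, -74.9, 122.8]
ee_rot: [179.5, 0.2, -7.5]
wrist_force: [-0.7, 0.8, -1.3]
finger_gap: 38.5
time: 47.7
tool_pos: [573.5, -74.6, 154.7]
ee_rot: [179.5, 0.2, -7.5]
wrist_force: [-0.4, 0.5, -1.9]
finger_gap: 39.2
```

View pics/s2.png

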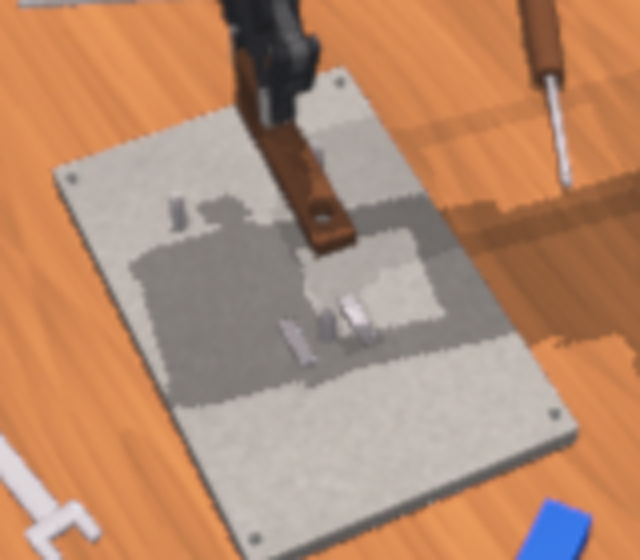

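The arm is held level, with its hole at (322,215) clear of the pin at (326,325). Now I turn it end for end.

```bash
python3 -m inch '{"dp":[[0,0,0],[0,0,0],[0,0,0],[0,0,0],[0,0,0]],"twist":[-5,-10,-10.5,-10.5,-10.5]}' >/dev/null
python3 -m inch '{"dp":[[0,0,0],[0,0,0],[0,0,0],[0,0,0],[0,0,0]],"twist":[-10.5,-10.5,-10.5,-10.5,-10.5]}' >/dev/null
python3 -m inch '{"dp":[[0,0,0],[0,0,0],[0,0,0],[0,0,0],[0,0,0]],"twist":[-10.5,-10.5,-10.5,-10.5,-10.5]}' >/dev/null
python3 -m inch '{"dp":[[0,0,0],[0,0,0]],"twist":[-10.5,-10]}' >/dev/null
python3 go.py 589.6 100.7 130 174.6
```

```text
to go cm [ 1.02 17.49  0.97] twist -5.9 | t 49.92 pos [565.7 -72.8 140.8] rot [-179.6   -1.6  168.7] gap 38.4 F [-0.1 -0.3 -0.1]
```

```bash
python3 -m inch '{"dp":[[0,1,0],[0,3,0],[0,4.5,0],[0,4,0],[0,2.5,0]],"twist":[-5.9,0,0,0,0]}' >/dev/null
python3 -m inch '{"dp":[[0,1.2,0],[0,0.4,0],[0,0,0]],"twist":[0,0,0]}' >/dev/null
python3 go.py 589.6 100.7 90 174.6
```

```text
to go cm [-1.1   0.63  4.42] twist 0.2 | t 50.92 pos [579.7  95.5 134.6] rot [-179.7   -2.1  174.8] gap 39.0 F [ 0.7  0.2 -1.1]
```

```bash
python3 -m inch '{"dp":[[-0.5,0.3,-2],[-0.3,0.2,-4],[0,0,-6],[0,0,6],[0,0,2]],"twist":[0,0,0,0,0]}' >/dev/null
python3 -m inch '{"dp":[[0,0,1],[0,0,2],[0,0,2],[0,0,0.6]],"twist":[0,0,0,0]}' >/dev/null
python3 go.py 589.6 100.7 90 174.6
```

```text
to go cm [0.03 1.07 3.04] twist -0.4 | t 52.05 pos [589.8  90.2 120.4] rot [-179.5   -1.9  174.2] gap 38.8 F [ 0.  -0.  -1.3]
```

```bash
python3 -m inch '{"dp":[[0,0.6,1],[0,0.4,2],[0,0,1],[0,0,0.2],[0,0,0]],"twist":[-0.4,0,0,0,0]}' >/dev/null
python3 go.py 589.6 100.7 78 174.6
python3 - <<'E'
from h import *
im,d,p=cam('top'); save(im,'t3.png',(270,150,350,230),7); X=cloud(d,p)
m=(X[...,2]>50)&(X[...,2]<75)&(X[...,1]<75)&(X[...,1]>-30)&(abs(X[...,0]-583)<30)
P=X[m].astype(np.float32); r=cv2.minAreaRect(P[:,:2]); print(r,P[:,2].mean(),len(P))
c=P[:,:3]-P.mean(0); print('plane',np.linalg.lstsq(np.c_[P[:,:2]-P[:,:2].mean(0),np.ones(len(P))],P[:,2],rcond=None)[0])
im,d,p=cam('scene'); save(im,'s3.png',(265,160,365,235),8)
E
```

```text
to go cm [0.19 0.02 0.08] twist 0.1 | t 52.67 pos [591.5 100.3  78.8] rot [-179.6   -1.7  174.7] gap 38.8 F [ 0.2  0.3 -1.3]Traceback (most recent call last):
  File "<stdin>", line 4, in <module>
cv2.error: OpenCV(4.12.0) /io/opencv/modules/imgproc/src/convhull.cpp:143: error: (-215:Assertion failed) total >= 0 && (depth == CV_32F || depth == CV_32S) in function 'convexHull'
```

View pics/t3.png

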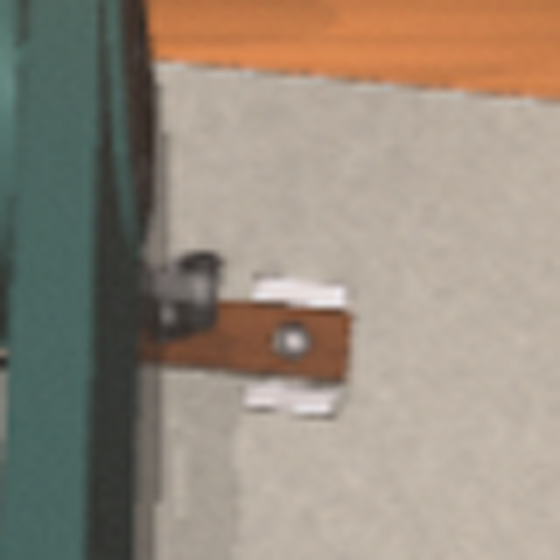

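The pin tip shows inside the arm's hole at crop (292,341), so it is close to aligned. I'll work out the parallax numerically.

```bash
python3 - <<'E'
from h import *
im,d,p=cam('top'); X=cloud(d,p)
for u,v in((300,200),(305,197),(305,202),(316,200),(312,192)): print(u,v,X[v,u].round(1))
m=(X[...,2]>38)&(X[...,2]<80)&(X[...,1]<45)&(X[...,1]>-30)&(abs(X[...,0]-583)<30)
P=X[m].astype(np.float32); print(len(P))
b=m&(X[...,2]>X[m][:,2].max()-8); P=X[b].astype(np.float32); print(cv2.minAreaRect(P[:,:2]),P[:,2].mean())
print('plane',np.linalg.lstsq(np.c_[P[:,:2]-P[:,:2].mean(0),np.ones(len(P))],P[:,2],rcond=None)[0])
E
```

```text
300 200 [576.1  41.3  68.9]
305 197 [584.2  28.2  68.5]
305 202 [571.   28.1  66.9]
316 200 [576.4  -1.   68.6]
312 192 [602.4  10.8  25.3]
198Traceback (most recent call last):
  File "<stdin>", line 6, in <module>
cv2.error: OpenCV(4.12.0) /io/opencv/modules/imgproc/src/convhull.cpp:143: error: (-215:Assertion failed) total >= 0 && (depth == CV_32F || depth == CV_32S) in function 'convexHull'
```

```bash
python3 - <<'E'
from h import *
im,d,p=cam('top'); X=cloud(d,p)
m=(X[...,2]>58)&(X[...,2]<80)&(X[...,1]<42)&(X[...,1]>-30)&(abs(X[...,0]-583)<30)
P=X[m].astype(np.float32); A=np.ascontiguousarray(P[:,:2]); r=cv2.minAreaRect(A); print(r,P[:,2].mean(),'bar end y',P[:,1].min())
print('plane',np.linalg.lstsq(np.c_[A-A.mean(0),np.ones(len(P))],P[:,2],rcond=None)[0])
# bar midline & tip
print('x mid by y:',[(y,(P[abs(P[:,1]-y)<4][:,0].min()+P[abs(P[:,1]-y)<4][:,0].max()).round(1)/2) for y in(-4,4,12,20,30,38)])
g=cv2.cvtColor(im,cv2.COLOR_RGB2GRAY); print(g[192:207,303:322])
E
```

```text
((581.1380004882812, 16.09844207763672), (51.08522033691406, 26.192293167114258), 85.10025024414062) 67.57768 bar end y -8.988666
plane [-2.21142380e-02  3.07558062e-03  6.75776787e+01]
x mid by y: [(-4, np.float32(579.2)), (4, np.float32(580.35)), (12, np.float32(580.45)), (20, np.float32(581.5)), (30, np.float32(582.95)), (38, np.float32(582.8))]
[[161 161 164 198 213 208 208 208 213 216 217 222 224 225 224 226 184 166
  178]
 [ 91  95  96  87  84  90  89 101 142 165 177 204 215 214 214 213 188 176
  178]
 [ 96  97  95  98  97  95  96  93  94  92  92  91  91  84  85  93 130 162
  176]
 [ 96  98  96  99  98 101  97  91  92  92  94  98  98  98  97  99  97 134
  169]
 [ 98  98  95  97  95  97  92  80  79  80  88  96  98  98  99 101  99 153
  175]
 [ 95  95  95  94  95  90 107 108 131 129 103  93  96  97  97  99  95 153
  177]
 [ 90  94  92  92  92  85 119 123 189 189 130  91  92  96  98  97 108 159
  178]
 [ 87  93  91  90  90  93 119 111 161 170 125  93  90  91  92  94 101 159
  181]
 [ 91  92  93  91  94  91  90  93 104 106  93  89  92  94  93  91 101 160
  183]
 [ 87  92  94  94  95  94  92  86  86  86  94  95  95  95  96  95 115 162
  180]
 [ 87  91  90  89  90  89  90  89  90  90  93  96  96  96  96  96 113 160
  178]
 [121 115 103  98  98  97  98 102 101  99  98  97  91  90  92  91 128 167
  182]
 [158 156 154 152 147 162 170 171 160 146 145 121  93  91  92 103 128 166
  180]
 [158 146 177 194 201 203 203 187 174 170 158 143 133 143 146 153 160 169
  178]
 [159 155 188 206 206 206 205 202 200 200 199 198 197 197 189 169 157 171
  178]]
```

```bash
python3 go.py 593.6 100 70 174.6
python3 -m inch '{"dp":[[-0.2,0,0.2],[0,0,0.3],[0,0,0.2]],"twist":[0,0,0]}' >/dev/null
python3 go.py 593.6 100 60 174.6
```

```text
to go cm [-0.22 -0.01  0.9 ] twist 0.1 | t 52.83 pos [591.7 100.3  79.1] rot [-179.6   -1.6  174.7] gap 38.4 F [ 0.4 -0.3 -0.2]
to go cm [0.04 0.   1.26] twist 0.1 | t 53.2 pos [594.4 100.   72.5] rot [-179.6   -1.5  174.7] gap 38.8 F [ 0.2 -0.2 -1.1]
```

```bash
python3 -m inch '{"dp":[[0,0,0.3],[0,0,0.4],[0,0,0.4]],"twist":[0,0,0]}' >/dev/null
python3 go.py 593.6 100 60 174.6
python3 -m inch '{"dp":[[0,0,0.4],[0,0,0.4]],"twist":[0,0]}' >/dev/null
python3 go.py 593.6 100 50 174.6
python3 - <<'E'
from h import *
im,d,p=cam('top'); X=cloud(d,p)
m=(X[...,2]>40)&(X[...,2]<80)&(X[...,1]<42)&(X[...,1]>-30)&(abs(X[...,0]-583)<30)
P=X[m].astype(np.float32); A=np.ascontiguousarray(P[:,:2]); r=cv2.minAreaRect(A); print(r,np.median(P[:,2]))
E
```

```text
to go cm [0.03 0.01 0.07] twist 0.0 | t 53.58 pos [593.9  99.9  60.7] rot [-179.6   -1.5  174.6] gap 38.5 F [-1.4  0.1 -0.1]
to go cm [-0.    0.02  0.2 ] twist 0.0 | t 53.83 pos [593.6  99.8  52. ] rot [-179.6   -1.6  174.6] gap 38.6 F [ 0.  -0.2 -0.3]
((583.1983642578125, 15.301615715026855), (49.29948806762695, 25.716590881347656), 85.63538360595703) 41.69146
```

```bash
python3 -m inch '{"dp":[[0,0,0.3],[0,0,0.3],[0,0,0.2]],"twist":[0,0,0]}' >/dev/null
python3 go.py 593.6 100 43 174.6
python3 -m inch '{"dp":[[0,0,0.2]],"twist":[0]}' >/dev/null
python3 go.py 593.6 100 43 174.6
```

```text
to go cm [-0.05  0.02  0.01] twist 0.0 | t 54.25 pos [593.1  99.8  43.1] rot [-179.6   -1.6  174.6] gap 38.8 F [-4.4 -0.5 17.4]
to go cm [-0.04  0.03  0.  ] twist 0.1 | t 54.38 pos [593.2  99.8  43. ] rot [-179.6   -1.6  174.7] gap 39.0 F [-8.4 -1.3 30.2]
```

```bash
python3 -m inch '{"dp":[[0,0,-0.1],[0,0,0],[0,0,0]],"twist":[0,0,0]}' 0.2
python3 -m inch '{"dp":[[0,0,-2],[0,0,-4],[0,0,-5],[0,0,-5],[0,0,-4]],"twist":[0,0,0,0,0]}'
python3 go.py 534.2 -393 250 155
python3 - <<'E'
from h import *
im,d,p=cam('scene'); save(im,'s4.png',(225,130,485,330),3)
E
```

```text
time: 54.75
tool_pos: [593.9, 99.8, 44.8]
ee_rot: [-179.6, -1.5, 174.7]
wrist_force: [0.4, -1.3, -0.2]
finger_gap: 68.1
time: 55.38
tool_pos: [596.3, 100.5, 244.9]
ee_rot: [-179.5, -2.1, 174.6]
wrist_force: [0.0, 0.0, -0.1]
finger_gap: 68.3
to go cm [ 1.600e+00 -4.972e+01 -3.000e-02] twist 19.6 | t 55.38 pos [596.3 100.5 244.9] rot [-179.5   -2.1  174.6] gap 68.3 F [ 0.   0.  -0.1]
```

View pics/s4.png

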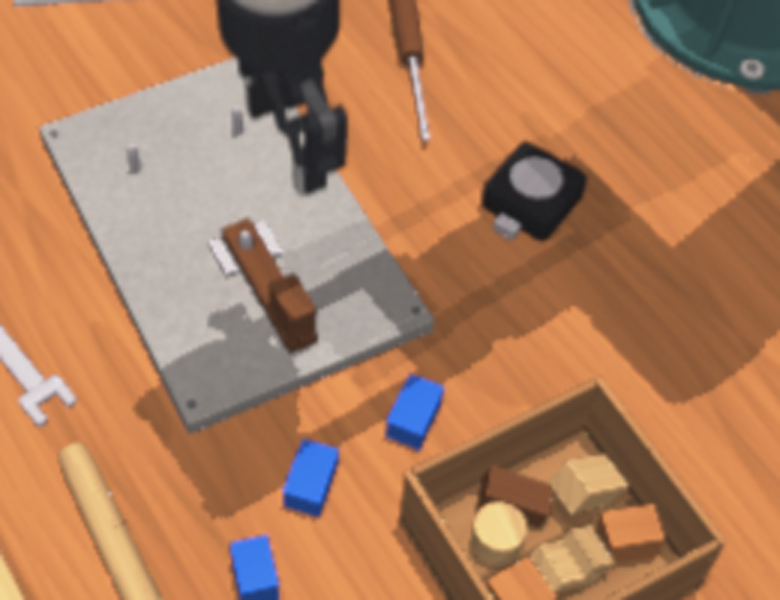

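The stop arm is seated on the pin at (245,238) with its block at (293,305), pointing away from the dowels. All six offcuts are in the box. Next is the plate.

```bash
python3 -m inch '{"dp":[[0.1,-3,0],[0.2,-5,0],[0.2,-6.1,0],[0.2,-6.1,0],[0.2,-6.1,0]],"twist":[0,0,0,0,0]}' 0.3 >/dev/null
python3 -m inch '{"dp":[[0.2,-6.1,0],[0.2,-6.1,0],[0.2,-5,0],[0,-3,0],[0,-1,0]],"twist":[0,0,0,0,0]}' >/dev/null
python3 -m inch '{"dp":[[0,0,0],[0,0,0],[0,0,0],[0,0,0],[0,0,0]],"twist":[6,10,10.5,10.5,10.5]}' >/dev/null
python3 -m inch '{"dp":[[0,0,0],[0,0,0],[0,0,0],[0,0,0],[0,0,0]],"twist":[10.5,10.5,10.5,10.5,10.5]}' >/dev/null
python3 -m inch '{"dp":[[0,0,0],[0,0,0]],"twist":[7,2]}' >/dev/null
python3 go.py 534.1 -393 250 64.3
python3 - <<'E'
from seg import *
im,d,p=cam('top'); X=cloud(d,p); blobs(X,5,16,(400,750,-500,-200),50);blobs(X,30,60,(480,600,-450,-330))
E
```

```text
to go cm [-2.76  0.42 -0.29] twist -1.1 | t 58.17 pos [ 542.7 -366.5  247.1] rot [-178.2    0.3   63.2] gap 59.8 F [-0.4 -0.1  1.1]
px [456. 218.] n 1647 top 11.3 mean [ 533.8 -391.4] rect c [ 534.2 -394.2] sz [111.2 140.9] ang 64.2
px [461. 218.] n 232 top 50.7 mean [ 534.1 -393.4] rect c [ 533.8 -393.3] sz [58.2 24.5] ang 64.9
```

```bash
python3 -m inch '{"dp":[[-0.8,0.1,-2],[-0.8,0.1,-4],[-0.8,0.1,-6],[-0.2,0,6],[0,0,6]],"twist":[-1,0,0,0,0]}' >/dev/null
python3 -m inch '{"dp":[[0,0,4],[0,0,3],[0,0,1.5],[0,0,0.5]],"twist":[0,0,0,0]}' >/dev/null
python3 go.py 534.1 -393.3 120 64.3
```

```text
to go cm [-1.03  0.37  3.72] twist 0.7 | t 59.35 pos [ 536.1 -382.8  157.3] rot [-1.784e+02  1.000e-01  6.500e+01] gap 59.5 F [-0.3  0.3  0.3]
```

```bash
python3 -m inch '{"dp":[[-0.5,0.2,-2],[-0.5,0.2,-4],[0,0,-6],[0,0,-6]],"twist":[0.7,0,0,0]}' >/dev/null
python3 -m inch '{"dp":[[0,0,6],[0,0,6],[0,0,4],[0,0,2],[0,0,1]],"twist":[0,0,0,0,0]}' >/dev/null
python3 go.py 534.1 -393.3 120 64.3
python3 -m inch '{"dp":[[0,0,0],[0,0,0]],"twist":[0,0]}' >/dev/null
python3 go.py 534.1 -393.3 120 64.3
```

```text
to go cm [ 0.11 -1.3   4.48] twist 0.2 | t 60.48 pos [ 545.5 -399.5  164.8] rot [180.    0.6  64.5] gap 59.7 F [-0.4 -0.3 -0.1]
to go cm [ 0.13 -1.43  4.67] twist 0.2 | t 60.73 pos [ 546.6 -400.2  166.8] rot [179.8   0.6  64.5] gap 59.6 F [-0.3 -0.6 -0.2]
```

Tilt is now about 0. Descending onto the handle.

```bash
python3 -m inch '{"dp":[[0,-0.7,2],[0,-0.6,3],[0,0,3],[0,0,2],[0,0,0.7]],"twist":[0.2,0,0,0,0]}' >/dev/null
python3 go.py 534.1 -393.3 20 64.3
```

```text
to go cm [ 0.47 -0.98  4.59] twist 0.0 | t 61.35 pos [ 540.4 -400.8   66.1] rot [178.9   0.9  64.3] gap 59.9 F [ 0.1 -0.9  0.3]
```

```bash
python3 -m inch '{"dp":[[0.3,-0.6,0.4],[0.2,-0.4,1],[0,0,1.5],[0,0,1],[0,0,0.3]],"twist":[0,0,0,0,0]}' >/dev/null
python3 go.py 534.1 -393.3 20 64.3
```

```text
to go cm [-0.01 -0.14  0.41] twist 0.0 | t 61.98 pos [ 535.3 -393.7   24.1] rot [178.7   0.9  64.3] gap 59.9 F [0.6 0.6 0.4]
```

```bash
python3 -m inch '{"dp":[[0,-0.1,0.3],[0,0,0.1]],"twist":[0,0]}' >/dev/null
python3 -m inch '{"dp":[[0,0,0],[0,0,0],[0,0,0],[0,0,0]],"twist":[0,0,0,0]}' 1 110
python3 go.py 534.1 -393.3 20 64.3
python3 -m inch '{"dp":[[0,0,-1],[0,0,-2],[0,0,-3],[0,0,-3],[0,0,-2]],"twist":[0,0,0,0,0]}'
python3 -m inch '{"dp":[[0,0,-1],[0,0,-0.3],[0,0,0]],"twist":[0,0,0]}'
python3 go.py 571.5 -112.2 140 84.8
```

```text
time: 62.72
tool_pos: [535.1, -393.9, 21.0]
ee_rot: [178.6, 0.9, 64.3]
wrist_force: [0.6, 0.9, -1.8]
finger_gap: 22.4
to go cm [ 0.01 -0.12  0.1 ] twist 0.0 | t 62.73 pos [ 535.1 -393.9   21. ] rot [178.6   0.9  64.3] gap 22.4 F [ 0.6  0.9 -1.8]
time: 63.35
tool_pos: [531.9, -389.6, 135.0]
ee_rot: [178.8, 0.9, 64.3]
wrist_force: [-1.1, -0.6, -3.7]
finger_gap: 22.4
time: 63.72
tool_pos: [532.3, -389.7, 151.4]
ee_rot: [178.6, 0.9, 64.3]
wrist_force: [-0.2, 0.8, -4.8]
finger_gap: 22.4
to go cm [26.73 -8.5   0.5 ] twist -20.5 | t 63.73 pos [ 532.3 -389.7  151.4] rot [178.6   0.9  64.3] gap 22.4 F [-0.2  0.8 -4.8]
```

```bash
python3 -m inch '{"dp":[[0,0,0],[0,0,0],[0,0,0]],"twist":[-7,-8,-5.5]}' >/dev/null
python3 go.py 571.5 -112.2 140 84.8
```

```text
to go cm [27.86  1.89  0.25] twist 0.7 | t 64.1 pos [ 530.6 -388.3  147.9] rot [179.3   1.2  85.5] gap 22.5 F [-0.9  0.7 -4.3]
```

```bash
python3 -m inch '{"dp":[[2,0.1,0],[4,0.3,0],[5,0.3,0],[5,0.3,0],[5,0.3,0]],"twist":[0.7,0,0,0,0]}' >/dev/null
python3 -m inch '{"dp":[[3.5,0.3,0],[2,0.2,0],[1,0.1,0],[0.3,0,0]],"twist":[0,0,0,0]}' >/dev/null
python3 go.py 571.5 -112.2 80 84.8
```

```text
to go cm [-1.57  0.13  5.64] twist -1.0 | t 65.22 pos [572.  -95.7 136.2] rot [179.9   0.7  83.8] gap 22.6 F [-0.5 -0.5 -3.6]
```

```bash
python3 -m inch '{"dp":[[-0.8,0.1,1],[-0.7,0,1.5],[0,0,1.5],[0,0,0.9],[0,0,0.2]],"twist":[-1,0,0,0,0]}' >/dev/null
python3 go.py 571.5 -112.2 80 84.8
python3 - <<'E'
from h import *
for n in('top','scene'):
    im,d,p=cam(n); X=cloud(d,p); np.savez(n+'5.npz',im=im,X=X)
    m=(X[...,2]>60)&(X[...,2]<95)&(abs(X[...,0]-571)<80)&(abs(X[...,1]+112)<65); print(n,m.sum())
    if n=='top': save(im,'t5.png',(310,150,410,250),6)
    else: save(im,'s5.png',(220,110,350,220),6)
E
```

```text
to go cm [0.34 0.11 0.05] twist -0.2 | t 65.85 pos [ 570.1 -115.4   80.6] rot [-179.9    0.8   84.6] gap 22.1 F [ 0.8  0.4 -3.4]
top 488
scene 1459
```

View pics/t5.png

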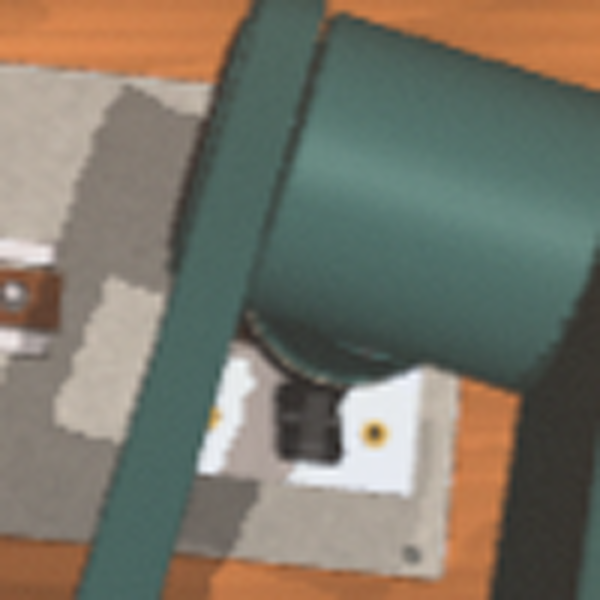

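View pics/s5.png

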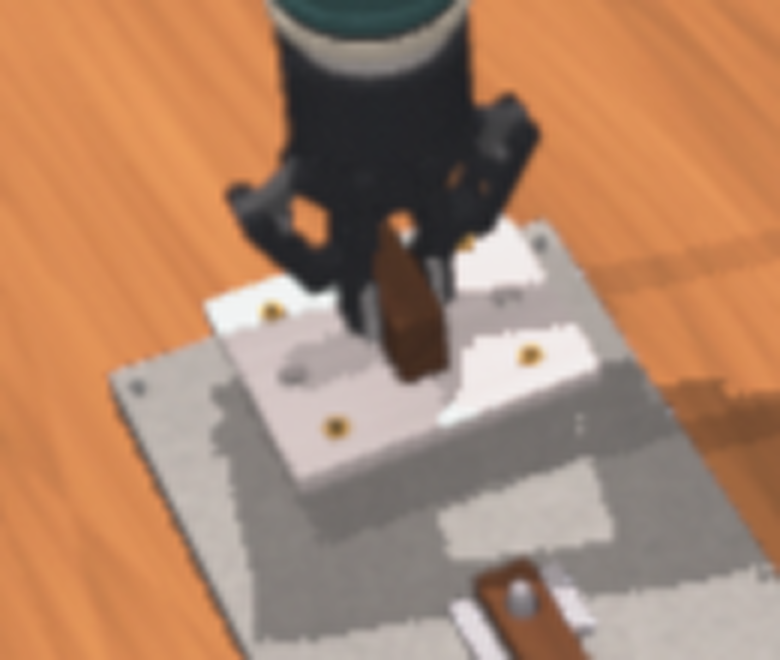

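Scene crop: the plate is held level over the dowels. Its two plain locating holes are near (295,378) and (508,295), and the four brass bushings are the others.

```bash
cat > pl.py <<'E'
from h import *
def rect(P):
    r=cv2.minAreaRect(np.ascontiguousarray(P[:,:2].astype(np.float32))); return np.round(r[0],1),np.round(r[1],1),round(r[2],1)
def jig(X):
    m=(X[...,2]>12)&(X[...,2]<22)&(abs(X[...,0]-579)<140)&(abs(X[...,1]+27)<200); return rect(X[m])
def plate(X,z):
    m=(abs(X[...,2]-z)<5)&(abs(X[...,0]-571)<85)&(abs(X[...,1]+112)<75)
    n,l,s,c=cv2.connectedComponentsWithStats(cv2.erode(m.astype(np.uint8),np.ones((1,1))),connectivity=4)
    m=l==1+np.argmax(s[1:,4]); P=X[m]
    a=np.linalg.lstsq(np.c_[P[:,:2]-P[:,:2].mean(0),np.ones(len(P))],P[:,2],rcond=None)[0]
    return rect(P),'slope',a[:2].round(4),'z',a[2].round(1)
E
python3 - <<'E'
from pl import *
for f in('top0','scene0'): print(f,jig(np.load(f+'.npz')['X']))
X=np.load('scene5.npz')['X']; im=np.load('scene5.npz')['im']
print(plate(X,72)); print('z at',X[165,285],X[172,270])
for uv in((269,173),(305,159)): print(uv,X[uv[1],uv[0]].round(1))
print('top',plate(np.load('top5.npz')['X'],72))
E
```

```text
top0 (array([579.4, -27.6]), array([340.3, 220.1]), 84.6)
scene0 (array([582.7, -27. ]), array([344.1, 221.6]), 84.6)
((array([ 571.5, -113.5]), array([111.6, 141.3]), 83.5), 'slope', array([-0.0121,  0.0013]), 'z', np.float64(70.6))
z at [585.76462858 -90.57712116 103.10863143] [ 615.57158722 -122.23421242   62.99010466]
(269, 173) [ 605.4 -156.    19.2]
(305, 159) [ 515.3 -114.7   62.1]
top ((array([ 525.3, -120.6]), array([92.1, 58.2]), 82.6), 'slope', array([-0.0092,  0.0056]), 'z', np.float64(69.9))
```

```bash
cat > hd.py <<'E'
from pl import *
def ray(p,u,v,z):
    K,R,t=[np.array(p[k],float) for k in('K','R','t')]; C=-R.T@t.ravel(); g=R.T@np.linalg.solve(K,[u,v,1]); return (C+g*(z-C[2])/g[2])
def dowels(X,p):
    for q in((621,-117),(521.7,-107.4)):
        m=(X[...,2]>39)&(X[...,2]<51)&(np.hypot(X[...,0]-q[0],X[...,1]-q[1])<11); v,u=np.nonzero(m)
        z=X[m][:,2].mean(); print(' dowel',ray(p,u.mean(),v.mean(),z).round(1),'n',len(u),'px',u.mean().round(1),v.mean().round(1))
def holes(X,p,z,c,a):
    x=np.array([np.sin(np.radians(a)),-np.cos(np.radians(a))])
    for s in(50,-50):
        q=np.array(c)+s*x
        K,R,t=[np.array(p[k],float) for k in('K','R','t')]; w=K@(R@np.array([*q,z])+t.ravel()); u0,v0=w[:2]/w[2]
        vv,uu=np.mgrid[:X.shape[0],:X.shape[1]]; m=(np.hypot(uu-u0,vv-v0)<5)&(X[...,2]<z-3); v,u=np.nonzero(m)
        wt=np.clip(z-X[m][:,2],0,8)
        if len(u): print(' hole',ray(p,(u*wt).sum()/wt.sum(),(v*wt).sum()/wt.sum(),z).round(1),'n',len(u),'expected px',u0.round(1),v0.round(1),'exp',q.round(1))
E
python3 - <<'E'
from hd import *
ps=camera_params('scene'); pt=camera_params('top')
print('scene0');dowels(np.load('scene0.npz')['X'],ps); print('top0');dowels(np.load('top0.npz')['X'],pt)
print('now');holes(np.load('scene5.npz')['X'],ps,70.6,(571.5,-113.5),83.5)
print('top now');holes(np.load('top5.npz')['X'],pt,70.6,(569,-114.5),84.5)
E
```

```text
scene0
 dowel [ 625.5 -114.9   43.3] n 12 px 268.6 180.2
 dowel [ 526.1 -105.2   43.7] n 12 px 303.5 167.5
top0
 dowel [ 620.5 -115.5   43.5] n 7 px 358.3 185.0
 dowel [ 520.7 -106.8   43.5] n 9 px 355.1 221.7
now
 hole [ 621.8 -118.2   70.6] n 22 expected px 268.4 171.7 exp [ 621.2 -119.2]
 hole [ 523.1 -108.2   70.6] n 10 expected px 304.1 159.4 exp [ 521.8 -107.8]
top now
 hole [ 526.8 -101.4   70.6] n 1 expected px 357.2 221.9 exp [ 519.2 -109.7]
```

```bash
python3 go.py 573 -112.4 74 84.8
python3 -m inch '{"dp":[[0.3,0.3,0.2],[0,0,0.3],[0,0,0.1]],"twist":[-0.2,0,0]}' >/dev/null
python3 go.py 573 -112.4 74 84.8
```

```text
to go cm [0.32 0.22 0.72] twist -0.2 | t 65.95 pos [ 570.5 -115.3   81.3] rot [-180.     0.8   84.6] gap 22.1 F [-0.3  0.5 -3.8]
to go cm [-0.02 -0.23  0.21] twist 0.1 | t 66.33 pos [ 575.3 -112.4   76.1] rot [179.9   0.8  84.9] gap 22.3 F [ 0.4  0.5 -4.3]
```

```bash
python3 -m inch '{"dp":[[0,-0.2,0.1],[0,0,0.1]],"twist":[0,0]}' >/dev/null
python3 go.py 573 -112.4 74 84.8
python3 - <<'E'
from hd import *
ps=camera_params('scene')
for i in range(2):
    im,d,p=cam('scene'); X=cloud(d,p); r=plate(X,67); print(r); holes(X,ps,r[-1],r[0][0],84.5)
E
python3 go.py 573 -112.4 74 84.8
```

```text
to go cm [-0.03 -0.02  0.02] twist 0.1 | t 66.58 pos [ 573.2 -112.1   74.2] rot [179.9   0.8  84.9] gap 22.3 F [ 0.5  0.1 -4.7]
((array([ 574.7, -110. ]), array([112.7, 141. ]), 83.6), 'slope', array([-0.0071,  0.0068]), 'z', np.float64(64.7))
 hole [ 623.8 -113.7   64.7] n 20 expected px 268.2 174.8 exp [ 624.5 -114.8]
 hole [ 526.  -105.6   64.7] n 15 expected px 303.6 162.0 exp [ 524.9 -105.2]
((array([ 574.8, -111.3]), array([112.5, 141.4]), 84.7), 'slope', array([-0.0074,  0.0054]), 'z', np.float64(64.6))
 hole [ 625.2 -115.4   64.6] n 25 expected px 267.9 174.5 exp [ 624.6 -116.1]
 hole [ 526.2 -105.8   64.6] n 15 expected px 303.3 161.8 exp [ 525.  -106.5]
to go cm [-0.02 -0.04  0.02] twist 0.1 | t 66.67 pos [ 573.5 -112.2   74.2] rot [179.8   0.8  84.9] gap 22.1 F [-0.9 -0.6 -3.7]
```

The holes and dowels agree within about 0.5 mm, so I lower slowly.

```bash
python3 -m inch '{"dp":[[0,0,0.3],[0,0,0.3],[0,0,0.3]],"twist":[0,0,0]}' >/dev/null
python3 go.py 573.3 -112.3 64 84.8
python3 -m inch '{"dp":[[0,0,0.2],[0,0,0.3]],"twist":[0,0]}' >/dev/null
python3 go.py 573.3 -112.3 58 84.8
```

```text
to go cm [ 0.02 -0.05  0.09] twist 0.1 | t 67.05 pos [ 573.8 -112.5   64.9] rot [179.8   0.8  84.9] gap 22.5 F [ 0.2  0.8 -4.3]
to go cm [ 0.02 -0.04  0.14] twist 0.1 | t 67.3 pos [ 573.7 -112.6   59.4] rot [179.8   0.8  84.9] gap 22.4 F [ 0.1 -0.4 -4.2]
```

```bash
python3 -m inch '{"dp":[[0,0,0.3],[0,0,0.3]],"twist":[0,0]}' >/dev/null
python3 go.py 573.3 -112.3 52 84.8
python3 -m inch '{"dp":[[0,0,0.3],[0,0,0.3],[0,0,0.3]],"twist":[0,0,0]}' >/dev/null
python3 go.py 573.3 -112.3 40 84.8
```

```text
to go cm [ 0.03 -0.04  0.09] twist 0.1 | t 67.55 pos [ 573.7 -112.7   52.9] rot [179.8   0.8  84.9] gap 22.5 F [ 0.  -0.2 -4. ]
to go cm [ 0.05 -0.05  0.33] twist 0.1 | t 67.92 pos [ 573.8 -112.8   43.3] rot [179.8   0.8  84.9] gap 22.5 F [ 0.2 -0.1 -4.2]
```

```bash
python3 -m inch '{"dp":[[0,0,0.2],[0,0,0.2]],"twist":[0,0]}' >/dev/null
python3 go.py 573.3 -112.3 38 84.8
python3 -m inch '{"dp":[[0,0,0.15]],"twist":[0]}' >/dev/null
python3 go.py 573.3 -112.3 37 84.8
```

```text
to go cm [ 0.05 -0.04  0.1 ] twist 0.1 | t 68.17 pos [ 573.7 -112.8   39. ] rot [179.8   0.8  84.9] gap 22.4 F [-4.5  1.   8.6]
to go cm [ 0.05 -0.02  0.17] twist 0.1 | t 68.3 pos [ 573.5 -112.8   38.7] rot [179.8   0.8  84.9] gap 22.6 F [-8.3  2.1 19.2]
```

```bash
python3 -m inch '{"dp":[[0,0,-0.1],[0,0,0],[0,0,0]],"twist":[0,0,0]}' 0.4
python3 -m inch '{"dp":[[0,0,-1.5],[0,0,-3],[0,0,-5],[0,0,-5],[0,0,-4]],"twist":[0,0,0,0,0]}'
python3 -m inch '{"dp":[[-4,0,0],[-6,0,0],[-6,0,0],[-6,0,0],[-3,0,0]],"twist":[0,0,0,0,0]}'
python3 -m inch '{"dp":[[0,0,0],[0,0,0]],"twist":[0,0]}'
python3 - <<'E'
from hd import *
from seg import blobs
im,d,p=cam('top'); X=cloud(d,p); print(plate(X,28)); dowels(X,p)
blobs(X,25,120,(480,680,-200,140))
im2,d,p=cam('scene'); X=cloud(d,p); print(plate(X,28))
save(im,'t6.png',(140,130,420,270),2.8); save(im2,'s6.png',(225,90,485,330),3)
E
```

```text
time: 68.68
tool_pos: [575.1, -113.3, 41.1]
ee_rot: [179.6, 0.9, 84.9]
wrist_force: [-0.3, -1.1, 0.9]
finger_gap: 50.9
time: 69.3
tool_pos: [572.4, -109.8, 231.6]
ee_rot: [179.9, 0.8, 84.9]
wrist_force: [1.5, -0.8, 0.1]
finger_gap: 51.3
time: 69.92
tool_pos: [553.8, -364.1, 247.6]
ee_rot: [179.0, 1.1, 85.2]
wrist_force: [0.0, 0.2, -0.4]
finger_gap: 51.3
time: 70.18
tool_pos: [553.2, -365.8, 248.9]
ee_rot: [179.0, 1.1, 85.0]
wrist_force: [-0.1, 0.4, -0.7]
finger_gap: 50.8
((array([ 571.9, -112.6]), array([110.3, 140. ]), 84.8), 'slope', array([-0.0001,  0.0002]), 'z', np.float64(26.8))
 dowel [ 620.6 -116.8   42.9] n 8 px 358.8 185.0
 dowel [ 521.1 -107.    44. ] n 10 px 355.2 221.5
px [357. 203.] n 1696 top 64.7 mean [ 571.6 -112.4] rect c [ 571.7 -112.6] sz [60.3 24. ] ang 84.0
px [295. 198.] n 484 top 67.2 mean [590.1  99.4] rect c [589.9  99.6] sz [40.  23.7] ang 83.7
((array([ 575.7, -113.9]), array([118.3, 141.7]), 85.1), 'slope', array([ 0.0003, -0.0024]), 'z', np.float64(28.2))
```

View pics/t6.png

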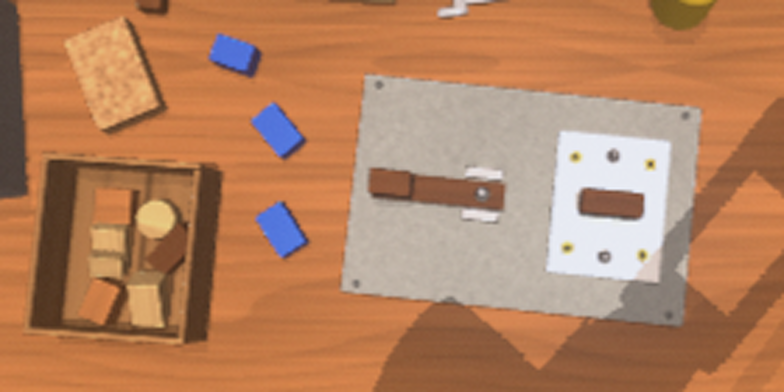

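View pics/s6.png

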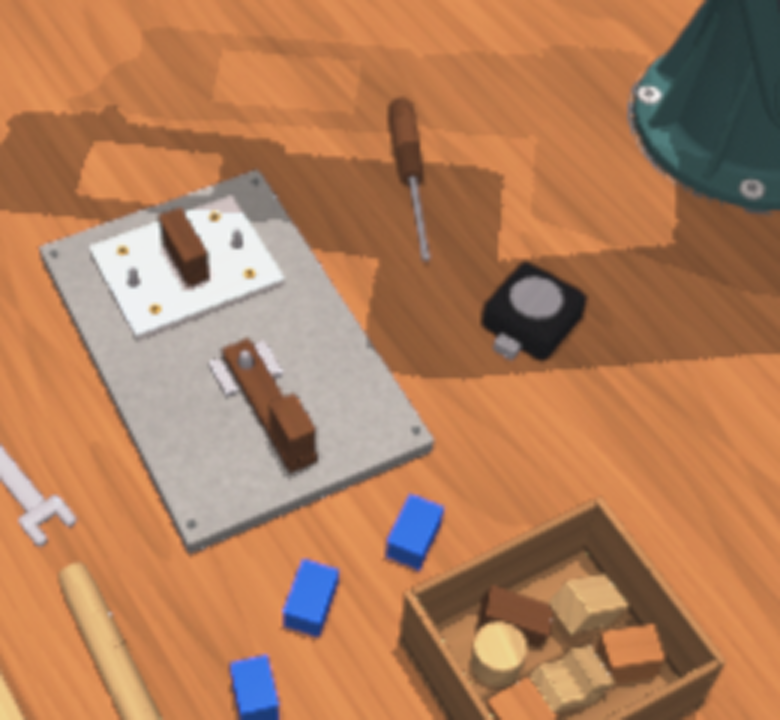

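The plate lies flat (slope below 0.003, top at about 27–28 mm) with both dowels through its plain holes. The stop arm is seated and reversed, all six offcuts are in the box, and nothing else has moved. Handing in.

```bash
python3 -c "
from station import *
print(finish_job())"
```

```text
the job is handed in; nothing more can be done
None
```

The job is handed in at about 70 s of the 210 s allowed; the hand-in gave no verdict.

- **Offcuts:** all six are in the box, and none of them is a blue look-alike.
- **Stop arm:** I lifted it off the pin, turned it end for end and refitted it between the cheeks. Its block top reads 67 mm (68 mm expected), at the far end from the dowels.
- **Drill plate:** I lowered it at about 2–3 mm per 1/8 s over both dowels until it met the bed at about 19 N, then let go. Its centre is within about 1 mm of the dowel midpoint and its tilt is under 0.003 rad. Its top reads about 27–28 mm (28 mm expected).
- **Everything else:** the items visible in the last two pictures (both cropped) and the blue blocks look unmoved. The arm was clear of everything.

Two things did not agree or behave as expected:

- **Cameras:** the top and scene cameras differ by about 3–4 mm in x, so I aligned the plate by comparing holes and dowels within the scene camera only.
- **Tool tilt:** the tool drifted up to 6° from vertical during the offcut moves. I corrected it with quick up-and-down reversals, and it was within about 1.6° when I refitted the stop arm and about 1° when I set the plate.

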